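# Dress the miniature set for the next shot

### The job

Change the props on the miniature woodland set: take the red toadstool off the tree stump and post it down through the sprung flap of the waste bin, so that it lies inside and the flap has sprung shut, and stand the green lantern on the middle of the stump in its place. Stand the barrel on the ground midway between the stump and the boulder and in line with them, and the crate on the ground directly behind the boulder (on its picket-fence side) with about 2 cm clear between the two. All three stand upright and released at the end; leave the firewood and the paint jar where they are.

Things in the scene. Friction and masses are not known exactly. Their poses are not given: they have to be found in the camera images.
- toadstool: Miniature toadstool, 82 mm tall: round foot 32 mm across and 4 mm thick, cream stem 24 mm across, red cap with white dots, 40 mm across with straight sides from 58 to 74 mm above the foot and a low dome above. Starts upright on top of the stump. About 90 g. Origin: centre of the underside of the foot; z runs up the stem.
- lantern: Miniature green and amber lantern, a cylinder 33 mm across; its body is 50 mm tall, with a decorative roof and wire ring above it up to 67 mm that cannot be gripped. Stands upright on the table. About 60 g. Origin: centre of the underside; z up.
- barrel: Miniature dark wooden barrel with two steel hoops, 56 mm tall, 38 mm across at its ends and 44 mm across from 20 to 36 mm above its foot. Stands upright on the table. About 80 g. Origin: centre of the underside; z up.
- crate: Miniature pale wooden crate, a closed 44 x 44 x 44 mm cube with slats. Stands on the table. About 70 g. Origin: centre of the underside; x and y are square to its sides, z up.
- stump: Brown tree stump, fixed: 45 mm tall, 84 mm across at the root, 68 mm at its flat sawn top. Origin: centre of its underside, on the brown set board (280 x 330 mm, 6 mm thick, on the table). x points square to the 34 mm tall picket fence on the board's rear edge, away from the robot; y along the fence to the robot's left; z up. The boulder stands about 190 mm away along y or -y.
- boulder: Grey boulder, fixed to the set board: 50 mm tall, roughly round, 74 mm across, so that its rear side is about 37 mm from its centre. Origin: centre of its underside, on the ground of the set. x points square to and towards the picket fence (behind), y along the fence to the left as seen from the robot, z up.
- bin: Grey square waste bin with a yellow rim, 100 x 100 mm, 150 mm tall, fixed on the table. In the middle of its top is an opening 64 x 64 mm, closed by the black flap 4 mm below the rim. Its walls are 4 mm thick, so it is 92 mm wide inside. Origin: centre of its underside; x points to the hinged side of the flap, z up.
- flap (a joint): Angle of the bin's black sprung flap (61 x 60 x 3 mm, orange stripe on its free edge), in rad: 0 shut and level, 1.5 fully open. It is hinged along the edge of the opening on the bin's +x side and swings down into the bin when something pushes on it (about 0.1 to 0.4 N); a light spring shuts it again.
- firewood: Bystander: bundle of five light brown sticks 55 mm long, 39 mm wide and 24 mm high, loose on the set board near the picket fence, about midway along it. Origin: centre of the underside, x along the sticks. To be left alone.
- paint_jar: Bystander: jar with a blue cap, 44 mm across and 50 mm tall, loose on the table on the robot's right. Origin: centre of the underside. To be left alone.
There are look-alikes about, which are no part of the job. Leave any purple or yellow look-alike of the crate alone.

How it is judged:
At the end, for the whole second after the job is handed in: Toadstool in bin, flap under 0.15 rad. Upright: barrel under 110 mm from stump and boulder centres, within 16 mm of their row; crate centre 65-95 mm behind boulder's, within 15 mm sideways, both on the ground; lantern on stump within 14 mm of its middle. All released, at rest (x of toadstool in the frame of bin between -0.05 and 0.05 m and y of toadstool in the frame of bin between -0.05 and 0.05 m and z of toadstool in the frame of bin below 0.1 m and value of joint flap below 0.15 rad and linear speed of each of toadstool, barrel, crate, lantern below 0.02 m/s and x of barrel in the frame of stump between -0.016 and 0.016 m and x of barrel in the frame of boulder between -0.016 and 0.016 m and horizontal distance between barrel and stump below 0.11 m and horizontal distance between barrel and boulder below 0.11 m and z of barrel in the frame of stump below 0.006 m and angle between each of barrel, crate, lantern's own z axis and vertical below 0.1 rad and x of crate in the frame of boulder between 0.065 and 0.095 m and y of crate in the frame of boulder between -0.015 and 0.015 m and z of crate in the frame of boulder below 0.006 m and horizontal distance between lantern and stump below 0.014 m and z of lantern in the frame of stump between 0.04 and 0.051 m); the robot touches nothing.
It fails at once if the firewood bundle is displaced by more than 15 mm (distance of firewood from where it was at the start of the episode above 0.015 m).
It fails at once if the paint jar is displaced by more than 15 mm (distance of paint_jar from where it was at the start of the episode above 0.015 m).
It also fails if it takes over 115 s, if anything falls off the work surface, if the arm or the gripper's body presses on something with over 40 N, if the wrist force passes 120 N, or if a joint passes its speed limit or range.

### The arm

A 6-joint arm with a two-finger parallel gripper is mounted at the origin on the work surface. World frame = base frame: x ahead of the robot, y to its left, z up, the work surface at z = 0. Lengths are in m, angles in rad, forces in N, time in s.
With the tool pointing down it reaches from about 0.375 to 0.9 m from the base axis. Payload 3.1 kg.
Tool frame: the origin (TCP) lies midway between the tips of the shut fingers; the grasp point (between the pads) lies 19 mm behind it (manip.hold_point_z is the distance from the TCP to the grasp point, in m); x points along the fingers, y is the direction in which the jaws open and shut, and the axes are right-handed (so a half turn about x gives the same grasp; the last joint's range is limited). The gripper opens to 85 mm and grips with 20 to 120 N. Pads are 22 mm wide; open, the fingers measure 114 mm over their backs; the gripper's body (76 mm by 85 mm) begins 54 mm behind the grasp point. The pads swing forward as they close: fully open they stand 13 mm farther back than shut.
Start: joints at [-1.389, 0.527, 1.433, -0, 1.181, -0.178], TCP at [0.22, -0.585, 0.2] pointing down, gripper open.
Joint ranges: [-3.08, 3.08], [-0.75, 2.2], [0.22, 2.44], [-1.43, 4.57], [0, 2.65], [-2.85, 2.85]. Speed limits (rad/s): [2.79, 2.79, 3.14, 3.14, 3.14, 3.14].

### API

Orientations are given as a unit quaternion [x, y, z, w].
In Python, from station import manip, snapshot gives the robot as it stands.
- The arm moves only by the tool play_rows, never from a script. Its argument "series" is a list of rows, each a list of 4 numbers: the shift along the tool's x, y, z in m, then the turn about the tool's x in degrees. In form: [[tx, ty, tz, spin], ...]. A call has 1 to 20 rows; each row is the pose to reach, as a shift and turn from the pose measured when the call began, along the tool's axes at that moment; what a row does not reach only later rows make up. A row lasts 1/10 s, in which the tool goes at most 50 mm and 8.59 degrees, less where a joint would pass 70% of its speed; a pose out of reach is approached as far as the arm can. A call with a gripper value outside its range is refused whole. "claw" is the opening in per cent of the stroke, from 0 (shut) to 100 (fully open), set as the call begins (left out, the last holds). The fingers move at their own pace and stop on an object; "force" is the grip in N (left out, the last holds). Time passes only in rows, so rows that repeat a pose let the fingers close. It gives the time, the measured TCP pose, the force and the opening at its end, in the units of the state.
- manip.sense(): the state, without advancing time (a new reading comes with each control period).
- snapshot(name): name is "scene" or "top" or "wrist"; returns a dict with "image" (480x640x3 uint8, blue, green, red), "depth" (480x640 float32, m along the optical axis (not along the pixel's ray), 0 where there is no reading), "fov_y" (degrees; the focal length in pixels is half the picture's height over the tangent of half this angle, whatever the lens; pixels are square), "cx", "cy" (the principal point, pixels), "dist" ([k1, k2, p1, p2, k3] as OpenCV has them; the pictures are not rectified), "R" (3x3) and "t" (3): a world point X has camera coordinates R X + t. Camera axes: x right, y down, z forward; pixel columns grow to the right and rows downward; lengths in m; the calibration is good to about 2 mm. A picture is of the moment at which its call begins.
- manip.sign_off(): hands the job in, once; it reports no verdict.
The state is a dict: "t": time; "q": joint angles; "qd": joint speeds; "tau": joint torques, N m; "tcp_pos": TCP position; "tool_rot": TCP orientation; "force": force on the tool from outside, world axes, zero at the start; "ft_torque": the same for the moment, N m; "finger_gap": opening from 0.0 (shut) to 1.0 (fully open).
Only numpy, scipy, OpenCV 4.12 (cv2) and the standard library are available. Lean on these libraries where they do the work, as an engineer would, in place of code of your own. Each camera call takes 0.05 s, during which the arm holds its last target.

## Working session

There is one attempt and no reset: what is moved stays moved. The work goes in short steps, Python scripts to look and compute and a tool call to move; the robot and the scene stay as the last step left them, time stands still between calls to the robot, and variables do not carry over. Pictures are saved under pics/ and viewed, and the job is handed in when it is done.

Besides the shell and the picture viewer there is one more tool, called after "Call:" as a command line: name --pt "numbers of a row" for each row, then --argument value for the rest. play_rows: Moves the arm, as the interface text tells. Its arguments: {"type":"object","properties":{"series":{"type":"array","items":{"type":"array","items":{"type":"number"}}},"claw":{"type":"number"},"force":{"type":"number"}},"required":["series"]}

```bash
ls; mkdir -p pics; cat > h.py <<'E'
import numpy as np, cv2
from station import manip, snapshot
def K(s):
    f=240/np.tan(np.radians(s['fov_y'])/2); return np.array([[f,0,s['cx']],[0,f,s['cy']],[0,0,1]])
def ray(s,px):
    p=cv2.undistortPoints(np.array([[px]],float),K(s),np.array(s['dist'],float))[0,0]
    R=np.array(s['R']);t=np.array(s['t'])
    return -R.T@t, R.T@np.array([p[0],p[1],1.0])
def onz(s,px,z):
    o,d=ray(s,px); return o+d*(z-o[2])/d[2]
def dep(s,px):
    o,d=ray(s,px); return o+d*float(s['depth'][int(round(px[1])),int(round(px[0]))])
def proj(s,X):
    R=np.array(s['R']);r,_=cv2.Rodrigues(R)
    return cv2.projectPoints(np.array([X],float),r,np.array(s['t'],float),K(s),np.array(s['dist'],float))[0][0,0]
E
python3 - <<'E'
from h import *
import pickle
for n in("scene","top","wrist"):
    s=snapshot(n); cv2.imwrite(f"pics/{n}0.png",s['image']); pickle.dump(s,open(f'{n}0.pkl','wb'))
    print(n,s['fov_y'],s['cx'],s['cy'],s['dist'],-np.array(s['R']).T@s['t'])
print(manip.sense(), manip.hold_point_z)
E
```

```text
pics
scene 47.51738939763558 313.4401782730569 246.3656158942419 [0.01635531 0.         0.         0.         0.        ] [ 1.1788721  -0.57800276  0.93267842]
top 48.893465181965276 319.10432983322795 244.03627407518164 [-0.07152239  0.          0.          0.          0.        ] [ 0.4297914  -0.03800908  0.97379222]
wrist 71.24867313631596 319.8823619667702 237.9047942730713 [-0.02821377  0.          0.          0.          0.        ] [ 0.29870303 -0.55510911  0.37262733]
{'t': 0.15, 'q': array([-1.38950934e+00,  5.28261870e-01,  1.43361531e+00, -2.44513244e-05,
        1.18142695e+00, -1.78507123e-01]), 'qd': array([-1.91125654e-04, -2.10430847e-03, -2.46122119e-03, -8.89377698e-04,
        3.84666697e-05,  2.73184576e-03]), 'tau': array([-8.53646088e-05, -4.42745340e+01, -1.78276044e+01, -2.48033693e-04,
        5.62193934e-03, -7.15182793e-07]), 'tcp_pos': array([ 0.21995492, -0.58436149,  0.19925047]), 'tool_rot': array([-0.6956859 , -0.12712968,  0.69570357, -0.12591951]), 'force': array([ 0.17763911,  0.45783167, -0.73994959]), 'ft_torque': array([-0.01654666,  0.02711493,  0.00047591]), 'finger_gap': 1.0045388861750466} 0.0187
```

View pics/scene0.png

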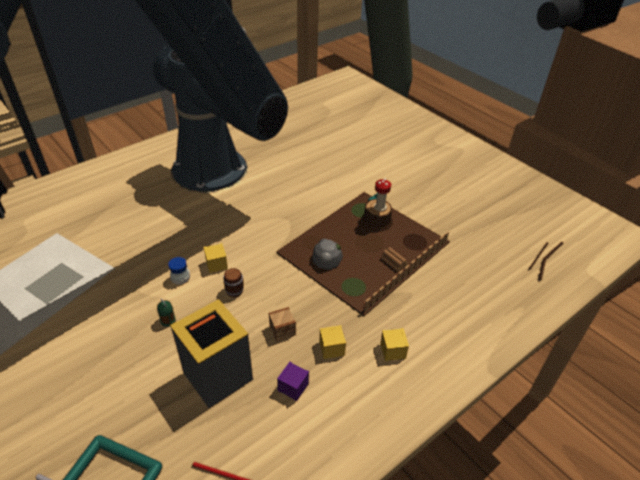

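View pics/top0.png

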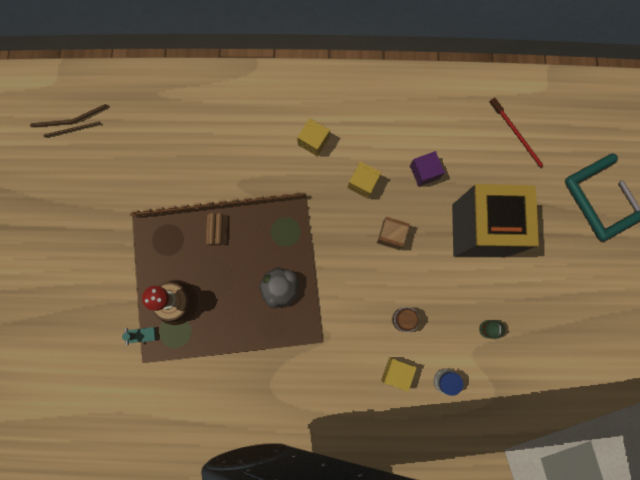

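View pics/wrist0.png

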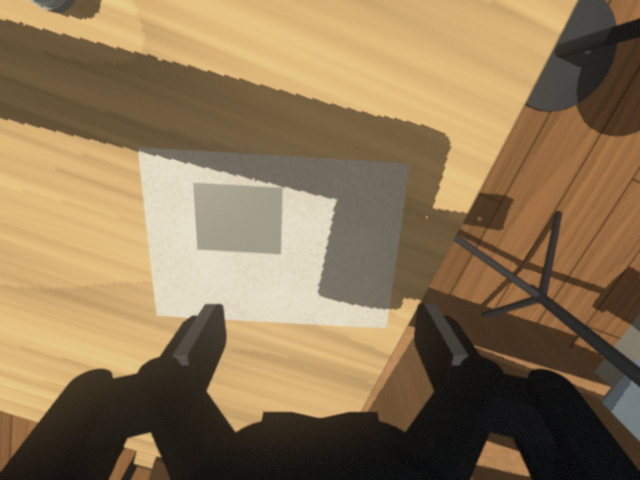

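Candidates, top view: the toadstool is the red cap at (155,298). The crate is the pale wooden cube at (394,233); its look-alikes are yellow at (400,374), (365,180) and (314,137), and purple at (428,168). The barrel is brown at (407,320), the lantern is green at (492,329), and the paint jar (450,382) is to be left alone. There is also a teal figure at (140,336) to identify.

```bash
python3 - <<'E'
from h import *
import pickle
s=pickle.load(open('top0.pkl','rb')); c=pickle.load(open('scene0.pkl','rb'))
print(s['R'])
P={'cap':(155,298),'stumptop':(175,310),'boulder':(279,287),'barrel':(407,320),'crate':(394,228),'lantern':(493,329),'bin rim':(528,215),'flap':(505,210),'stripe':(506,229),'teal':(145,336),'teal2':(130,338),'teal3':(152,334),'board':(230,320),'fw':(216,228),'jar':(450,382),'y1':(400,370)}
for k,p in P.items(): print(k,dep(s,p).round(3))
im=s['image']
a=cv2.resize(im[180:370,110:340],None,fx=3.4,fy=3.1); cv2.imwrite('pics/topA.png',a)
a=cv2.resize(im[120:400,290:570],None,fx=2.1,fy=2.1); cv2.imwrite('pics/topB.png',a)
a=cv2.resize(c['image'][160:320,260:470],None,fx=3.6,fy=3.6); cv2.imwrite('pics/scA.png',a)
a=cv2.resize(c['image'][220:420,140:420],None,fx=2.8,fy=2.8); cv2.imwrite('pics/scB.png',a)
E
```

```text
[[ 0.01293573 -0.99990993  0.00357726]
 [-0.98918261 -0.01331957 -0.14608335]
 [ 0.14611784 -0.00164886 -0.98926582]]
cap [0.463 0.222 0.132]
stumptop [0.446 0.21  0.053]
boulder [0.489 0.029 0.057]
barrel [ 0.435 -0.193  0.055]
crate [ 0.598 -0.173  0.044]
lantern [ 0.42  -0.342  0.059]
bin rim [ 0.603 -0.375  0.15 ]
flap [ 0.612 -0.339  0.147]
stripe [ 0.58  -0.339  0.148]
teal [0.399 0.272 0.017]
teal2 [0.396 0.291 0.039]
teal3 [0.403 0.258 0.02 ]
board [0.431 0.121 0.006]
fw [0.597 0.149 0.026]
jar [ 0.329 -0.268  0.05 ]
y1 [ 0.349 -0.183  0.042]
```

View pics/topA.png

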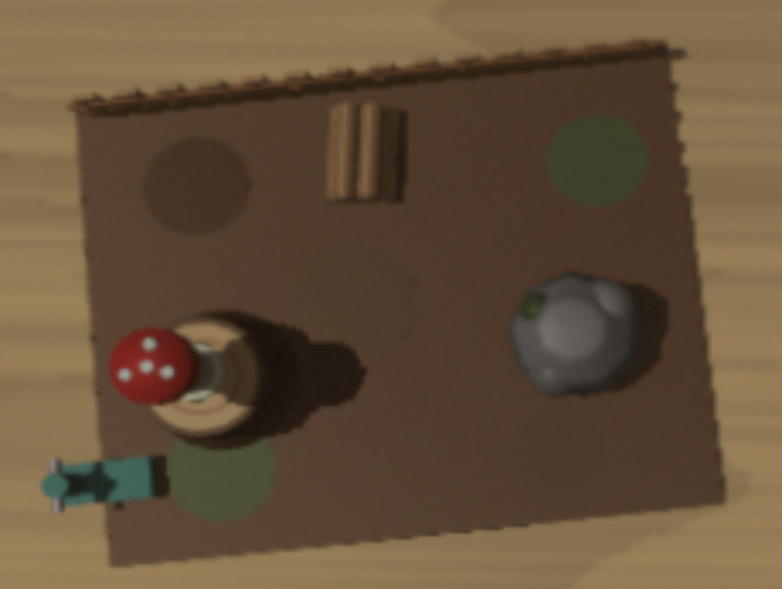

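View pics/topB.png

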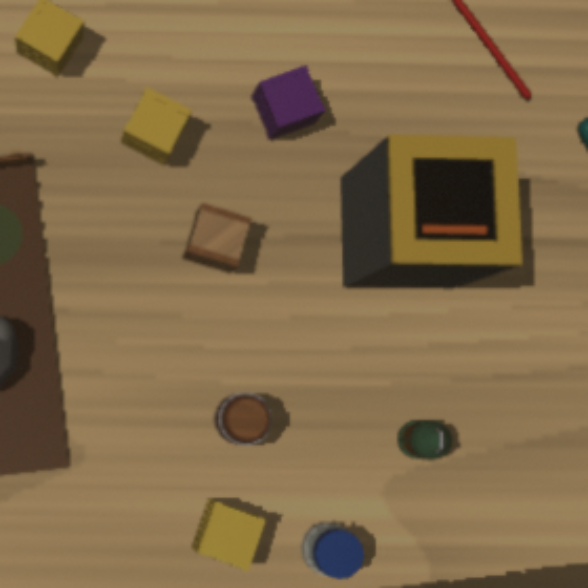

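View pics/scA.png

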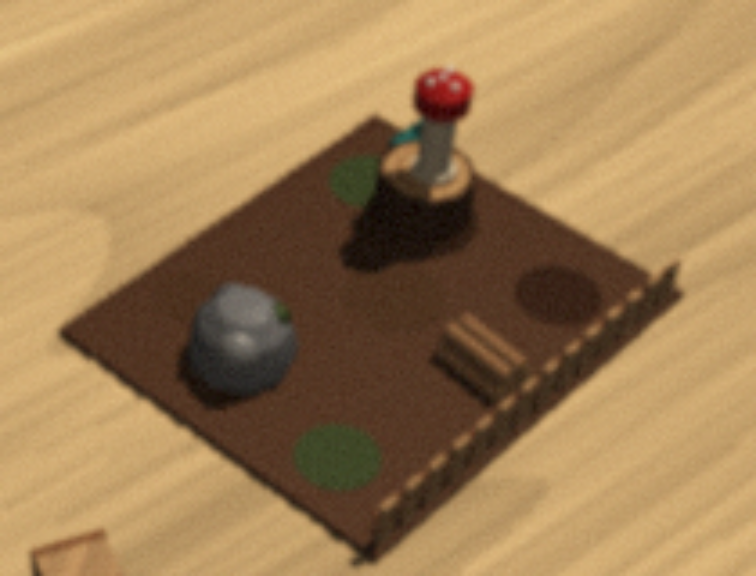

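View pics/scB.png

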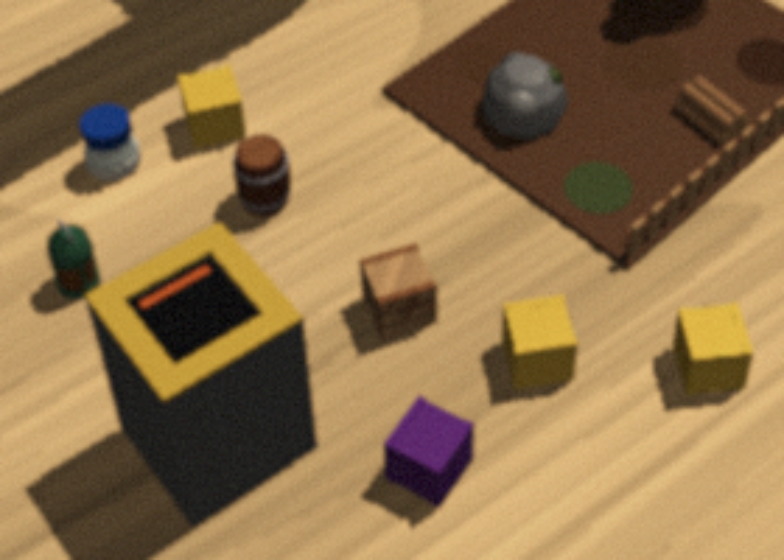

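The crops show a red capped toadstool on the stump and the pale slatted crate clear of the yellow and purple cubes. The lantern is green and amber. The orange stripe is on the robot's side, so the hinge is on the far side. The teal toy near the stump is low, under 4 cm. Next I measure.

```bash
cat > meas.py <<'E'
from h import *
import sys
def cloud(s):
    k=K(s); u,v=np.meshgrid(np.arange(640.),np.arange(480.))
    p=cv2.undistortPoints(np.stack([u.ravel(),v.ravel()],1)[:,None],k,np.array(s['dist'],float))[:,0]
    d=s['depth'].ravel()[:,None].astype(float)
    X=(np.c_[p,np.ones(len(p))]*d-s['t'])@np.array(s['R'])
    return X.reshape(480,640,3)
def sel(C,c,r,z0,z1):
    m=(np.hypot(C[...,0]-c[0],C[...,1]-c[1])<r)&(C[...,2]>z0)&(C[...,2]<z1)
    return C[m]
def rep(n,Q):
    q=Q[:,:2].astype(np.float32)
    (cx,cy),r=cv2.minEnclosingCircle(q); b=cv2.minAreaRect(q)
    print(n,len(q),'mean',Q.mean(0).round(4),'circ',round(cx,4),round(cy,4),'d',round(2*r,4),'rect',np.round(b[0],4),np.round(b[1],4),round(b[2],1))
E
python3 - <<'E'
from meas import *
import pickle
for nm in('top','scene'):
    s=pickle.load(open(nm+'0.pkl','rb')); C=cloud(s); print(nm)
    rep('cap',sel(C,(.463,.222),.05,.108,.16))
    rep('stumptop',sel(C,(.446,.21),.06,.045,.057))
    rep('boulder',sel(C,(.489,.029),.06,.015,.07))
    rep('boulder top',sel(C,(.489,.029),.06,.045,.07))
    rep('barrel top',sel(C,(.435,-.193),.04,.049,.07))
    rep('barrel',sel(C,(.435,-.193),.04,.015,.07))
    rep('crate top',sel(C,(.595,-.173),.05,.038,.06))
    rep('crate',sel(C,(.595,-.173),.05,.01,.06))
    rep('lantern',sel(C,(.42,-.342),.04,.01,.08))
    rep('lantern hi',sel(C,(.42,-.342),.04,.045,.08))
    rep('bin rim',sel(C,(.61,-.34),.09,.13,.17))
    rep('teal',sel(C,(.40,.275),.05,.012,.08))
    rep('fw',sel(C,(.597,.149),.05,.015,.05))
    rep('jar',sel(C,(.329,-.268),.04,.03,.06))
    rep('y1',sel(C,(.349,-.183),.04,.03,.06))
s=pickle.load(open('top0.pkl','rb'))
# board corners on z=.006, fence line
for p in [(134,213),(306,196),(322,342),(143,362)]: print(p,onz(s,p,.006).round(3))
E
```

```text
top
cap 542 mean [0.4641 0.2227 0.128 ] circ 0.4646 0.2254 d 0.0413 rect [0.4646 0.2252] [0.0395 0.0399] 55.6
stumptop 772 mean [0.4595 0.2136 0.0513] circ 0.4618 0.2223 d 0.069 rect [0.4609 0.218 ] [0.0577 0.0678] 76.5
boulder 1212 mean [0.489  0.0294 0.0455] circ 0.4897 0.0303 d 0.0741 rect [0.4915 0.0312] [0.0696 0.07  ] 10.6
boulder top 714 mean [0.4911 0.0307 0.0515] circ 0.4905 0.0303 d 0.0622 rect [0.4903 0.0289] [0.0539 0.0574] 18.2
barrel top 411 mean [ 0.4369 -0.192   0.0562] circ 0.4376 -0.1914 d 0.0417 rect [ 0.437  -0.1926] [0.0387 0.0388] 18.3
barrel 544 mean [ 0.4365 -0.1904  0.0526] circ 0.4367 -0.1931 d 0.0448 rect [ 0.4366 -0.1927] [0.0424 0.0437] 1.7
crate top 592 mean [ 0.5907 -0.1737  0.0437] circ 0.5912 -0.1736 d 0.0616 rect [ 0.5911 -0.1738] [0.0431 0.0452] 73.1
crate 679 mean [ 0.5892 -0.1724  0.0413] circ 0.5911 -0.1737 d 0.0619 rect [ 0.5911 -0.1737] [0.0431 0.0454] 73.3
lantern 362 mean [ 0.42   -0.3468  0.047 ] circ 0.4202 -0.3509 d 0.0337 rect [ 0.4202 -0.3506] [0.0318 0.0314] 34.1
lantern hi 259 mean [ 0.4196 -0.3495  0.0538] circ 0.4198 -0.3511 d 0.0322
[... 1716 characters left out ...]
[0.0293 0.0298] 61.9
bin rim 2998 mean [ 0.6117 -0.345   0.1478] circ 0.6055 -0.3428 d 0.1415 rect [ 0.6057 -0.3418] [0.1016 0.1032] 89.8
teal 36 mean [0.3972 0.2676 0.0181] circ 0.3975 0.2685 d 0.0404 rect [0.3993 0.2687] [0.0182 0.0388] 7.9
fw 358 mean [0.6057 0.1441 0.0262] circ 0.6074 0.1504 d 0.0806 rect [0.6081 0.1485] [0.0777 0.0447] 11.3
jar 272 mean [ 0.3339 -0.2743  0.0472] circ 0.3289 -0.2725 d 0.0436 rect [ 0.3291 -0.2721] [0.0384 0.0412] 58.9
y1 349 mean [ 0.3472 -0.1864  0.0427] circ 0.3414 -0.1838 d 0.0642 rect [ 0.3425 -0.1848] [0.0441 0.0512] 71.9
(134, 213) [0.627 0.31  0.006]
(306, 196) [ 0.664 -0.014  0.006]
(322, 342) [ 0.394 -0.047  0.006]
(143, 362) [0.352 0.277 0.006]
```

```bash
cat > go.py <<'E'
# usage: go.py yaw_jaw_deg|- x y z [x y z ...] : tool-frame shifts from current pose
import sys
from h import *
from scipy.spatial.transform import Rotation as Ro
st=manip.sense(); R=Ro.from_quat(st['tool_rot']).as_matrix(); p=np.array(st['tcp_pos'])
jy=np.degrees(np.arctan2(R[1,1],R[0,1]))
print('t',round(st['t'],2),'tcp',p.round(4),'xaxis',R[:,0].round(3),'jaw yaw',round(jy,1),'q',np.round(st['q'],2),'gap',round(st['finger_gap'],3),'F',np.round(st['force'],1))
if len(sys.argv)>1:
    if sys.argv[1]!='-':
        # spin about tool x; x is down => world yaw = -spin
        d=(float(sys.argv[1])-jy+90)%180-90
        print('spin',round(-d,1),'q6 now',round(np.degrees(st['q'][5]),1))
    a=list(map(float,sys.argv[2:]))
    for i in range(0,len(a),3): print('shift',(R.T@(np.array(a[i:i+3])-p)).round(4), 'rows',int(np.ceil(np.linalg.norm(np.array(a[i:i+3])-p)/.05)))
E
python3 go.py 90 .5 -.2 .24 .466 .223 .24
```

```text
t 0.15 tcp [ 0.22   -0.5844  0.1993] xaxis [-0.     0.002 -1.   ] jaw yaw -69.4 q [-1.39  0.53  1.43 -0.    1.18 -0.18] gap 1.005 F [ 0.2  0.5 -0.7]
spin 20.6 q6 now -10.2
shift [-0.0402 -0.2612 -0.3975] rows 10
shift [-0.0395 -0.6691 -0.5146] rows 17
```

Call:
play_rows --pt "-0.04 -0.261 -0.398 5" --pt "-0.04 -0.261 -0.398 10" --pt "-0.04 -0.261 -0.398 15" --pt "-0.04 -0.261 -0.398 20.6" --pt "-0.04 -0.261 -0.398 20.6" --pt "-0.04 -0.261 -0.398 20.6" --pt "-0.04 -0.261 -0.398 20.6" --pt "-0.04 -0.261 -0.398 20.6" --pt "-0.04 -0.261 -0.398 20.6" --pt "-0.04 -0.261 -0.398 20.6" --pt "-0.04 -0.669 -0.515 20.6" --pt "-0.04 -0.669 -0.515 20.6" --pt "-0.04 -0.669 -0.515 20.6" --pt "-0.04 -0.669 -0.515 20.6" --pt "-0.04 -0.669 -0.515 20.6" --pt "-0.04 -0.669 -0.515 20.6" --pt "-0.04 -0.669 -0.515 20.6" --pt "-0.04 -0.669 -0.515 20.6" --pt "-0.04 -0.669 -0.515 20.6" --pt "-0.04 -0.669 -0.515 20.6" --claw 100 --force 30

```text
t: 2.15
tcp_pos: [0.4655, 0.2261, 0.2403]
tool_rot: [-0.707, -0.003, 0.707, -0.001]
force: [0.4, -0.2, 0.8]
finger_gap: 0.998
```

```bash
python3 go.py 90 .466 .223 .24; python3 - <<'E'
from meas import *
import pickle
s=snapshot('wrist'); pickle.dump(s,open('wrist1.pkl','wb')); cv2.imwrite('pics/wrist1.png',s['image'])
C=cloud(s)
rep('cap',sel(C,(.463,.222),.05,.108,.16))
rep('stumptop',sel(C,(.46,.218),.06,.045,.057))
rep('boulder',sel(C,(.489,.029),.06,.015,.07))
E
```

```text
t 2.15 tcp [0.4655 0.2261 0.2403] xaxis [-0.001  0.002 -1.   ] jaw yaw -89.7 q [0.23 0.33 1.65 0.   1.16 1.8 ] gap 0.998 F [ 0.4 -0.2  0.8]
spin 0.3 q6 now 103.1
shift [ 0.0003  0.0031 -0.0004] rows 1
cap 1595 mean [0.4688 0.2252 0.128 ] circ 0.4661 0.2253 d 0.0403 rect [0.4661 0.2252] [0.0393 0.039 ] 12.8
stumptop 1558 mean [0.476  0.2195 0.0508] circ 0.4638 0.2217 d 0.0684 rect [0.47   0.2207] [0.0675 0.0555] 79.7
boulder 3352 mean [0.4957 0.0395 0.0442] circ 0.4909 0.0306 d 0.0765 rect [0.4939 0.0316] [0.0679 0.0689] 20.9
```

View pics/wrist1.png

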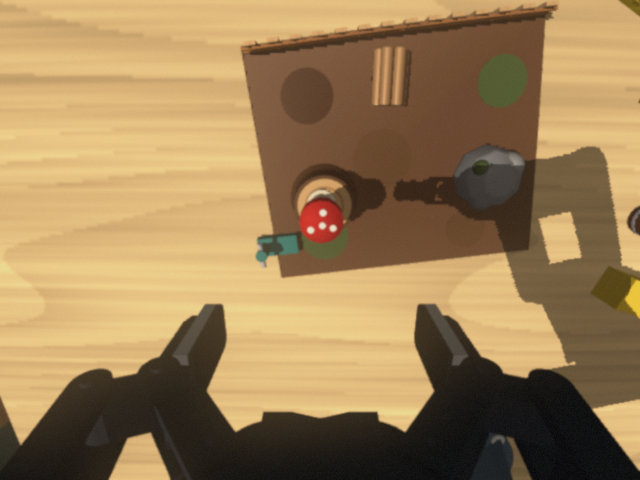

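The wrist view has the cap at (322,221) and puts it at (0.466, 0.225), which agrees with the other cameras within 2 mm. I go down and grip the cap.

Call:
play_rows --pt "0.05 0.001 0 0" --pt "0.1 0.001 0 0" --pt "0.13 0.001 0 0" --pt "0.146 0.001 0 0" --pt "0.146 0.001 0 0" --pt "0.146 0.001 0 0"

```text
t: 2.8
tcp_pos: [0.4663, 0.2223, 0.0944]
tool_rot: [-0.707, -0.001, 0.707, -0.001]
force: [-0.5, -0.0, 0.7]
finger_gap: 1.0
```

Call:
play_rows --pt "0 0 0 0" --pt "0 0 0 0" --pt "0 0 0 0" --pt "0 0 0 0" --pt "0 0 0 0" --pt "0 0 0 0" --pt "0 0 0 0" --pt "0 0 0 0" --claw 30 --force 30

```text
t: 3.6
tcp_pos: [0.4687, 0.2238, 0.0975]
tool_rot: [0.709, 0.002, -0.705, -0.001]
force: [-0.6, 1.2, 16.3]
finger_gap: 0.313
```

```bash
python3 go.py - .466 .225 .24; python3 - <<'E'
from h import *
s=snapshot('scene'); cv2.imwrite('pics/s2.png',cv2.resize(s['image'][100:300,250:470],None,fx=3,fy=3))
E
```

```text
t 3.6 tcp [0.4687 0.2238 0.0975] xaxis [ 0.006  0.004 -1.   ] jaw yaw -89.9 q [0.23 0.54 1.8  0.   0.8  1.8 ] gap 0.313 F [-0.6  1.2 16.3]
shift [-0.1425 -0.0017  0.0019] rows 3
```

View pics/s2.png

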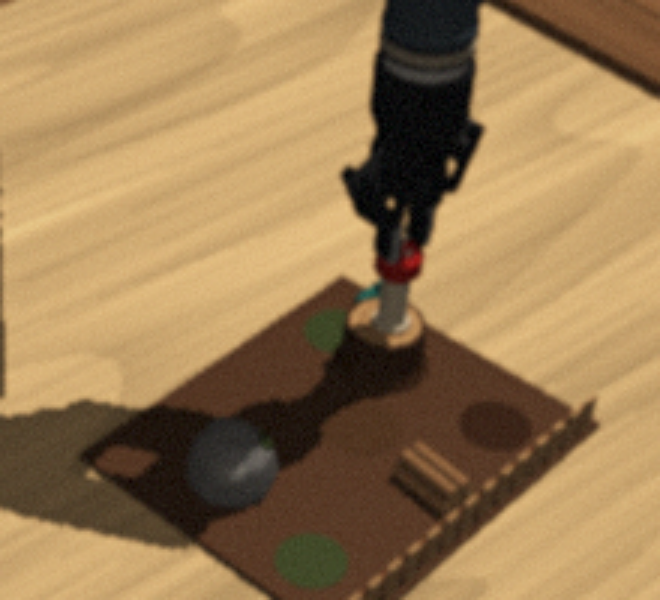

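```bash
python3 - <<'E'
from meas import *
s=snapshot('scene'); cv2.imwrite('pics/s3.png',cv2.resize(s['image'][140:225,340:430],None,fx=7,fy=7,interpolation=cv2.INTER_CUBIC))
w=snapshot('wrist'); cv2.imwrite('pics/w3.png',w['image'])
C=cloud(s); m=(s['image'][...,2]>110)&(s['image'][...,1]<60)&(s['image'][...,0]<60)
Q=C[m]; Q=Q[np.hypot(Q[:,0]-.466,Q[:,1]-.225)<.06]; print(len(Q),Q.min(0),Q.max(0))
E
python3 go.py
```

```text
21 [0.47960584 0.21418569 0.12599704] [0.48831626 0.23416299 0.13083812]
t 3.75 tcp [0.4687 0.2238 0.0975] xaxis [ 0.006  0.004 -1.   ] jaw yaw -89.9 q [0.23 0.54 1.8  0.   0.8  1.8 ] gap 0.312 F [-1.6  2.2 16.4]
```

View pics/s3.png

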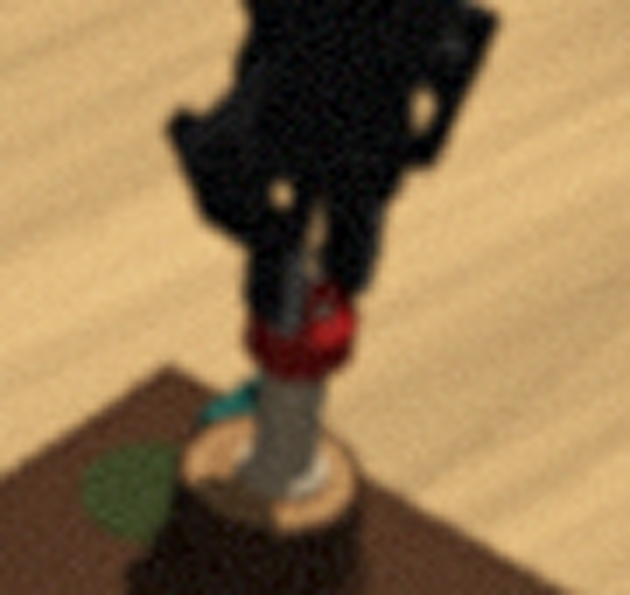

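View pics/w3.png

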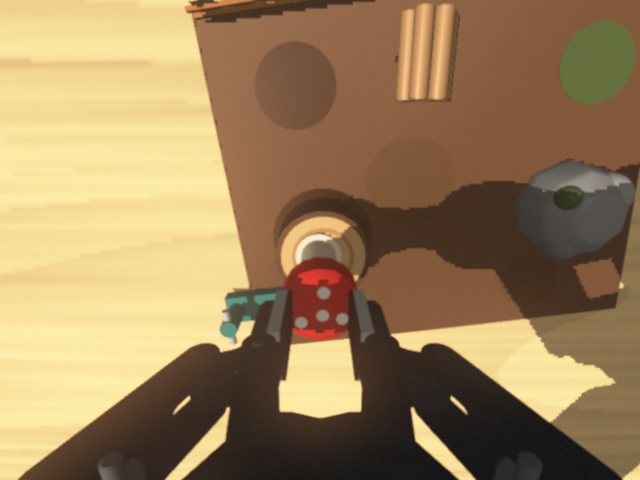

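```bash
python3 - <<'E'
from meas import *
w=snapshot('wrist'); C=cloud(w); im=w['image']
for p in [(285,292),(280,300),(270,330),(355,295),(362,310),(370,335),(322,270),(322,300),(322,330),(295,320),(345,320),(290,300),(350,300)]:
    print(p,C[p[1],p[0]].round(4),im[p[1],p[0]])
s=snapshot('scene');C=cloud(s)
Q=sel(C,(.4687,.2238),.06,.06,.2)
d=s['image'].max(2)
m=(np.hypot(C[...,0]-.4687,C[...,1]-.2238)<.06)&(C[...,2]>.06)&(d<45)
Q=C[m]; print(len(Q)); o=np.argsort(Q[:,2])[:15]; print(Q[o].round(3))
E
```

```text
(285, 292) [0.4799 0.2394 0.1352] [76 86 97]
(280, 300) [0.4797 0.2409 0.1422] [77 87 97]
(270, 330) [0.4801 0.2419 0.1654] [76 87 98]
(355, 295) [0.48   0.2078 0.1382] [72 79 88]
(362, 310) [0.4796 0.2061 0.1502] [74 81 89]
(370, 335) [0.4809 0.2056 0.1695] [43 50 66]
(322, 270) [0.4859 0.2225 0.1242] [ 45  53 199]
(322, 300) [0.4737 0.2225 0.1313] [ 38  49 124]
(322, 330) [0.4564 0.2225 0.1302] [ 34  49 122]
(295, 320) [0.4632 0.2354 0.132 ] [ 86  98 133]
(345, 320) [0.463  0.2114 0.1316] [115 132 146]
(290, 300) [0.4768 0.237  0.137 ] [30 41 59]
(350, 300) [0.479  0.2103 0.1408] [22 34 49]
3408
[[0.467 0.236 0.132]
 [0.469 0.237 0.132]
 [0.464 0.235 0.133]
 [0.475 0.237 0.133]
 [0.475 0.234 0.135]
 [0.472 0.237 0.135]
 [0.467 0.236 0.135]
 [0.46  0.239 0.135]
 [0.463 0.235 0.136]
 [0.465 0.237 0.137]
 [0.478 0.238 0.137]
 [0.471 0.235 0.138]
 [0.472 0.236 0.138]
 [0.472 0.197 0.138]
 [0.468 0.237 0.138]]
```

The fingertips are resting on the dome at z≈0.132, while the TCP reads 0.0975. The pads sit further back than I assumed. I rise and measure the tip position against the opening.

Call:
play_rows --pt "0 0 0 0" --pt "-0.03 0 0 0" --pt "-0.06 0 0 0" --pt "-0.06 0 0 0" --pt "-0.06 0 0 0" --claw 50

```text
t: 4.35
tcp_pos: [0.4685, 0.2237, 0.1581]
tool_rot: [0.71, 0.002, -0.705, -0.001]
force: [1.0, -0.4, 0.3]
finger_gap: 0.498
```

```bash
python3 go.py; python3 - <<'E'
from meas import *
st=manip.sense(); p=st['tcp_pos']
for n in('scene','wrist','top'):
    s=snapshot(n);C=cloud(s); d=s['image'].max(2)
    m=(np.hypot(C[...,0]-p[0],C[...,1]-p[1])<.06)&(C[...,2]>p[2]-.02)&(C[...,2]<p[2]+.06)
    Q=C[m]; print(n,len(Q)); 
    if len(Q): o=np.argsort(Q[:,2])[:60:5]; print(Q[o].round(3))
    cv2.imwrite(f'pics/{n}4.png',s['image'])
    if n=='top': rep('cap',sel(C,(.463,.222),.05,.108,.16))
    if n=='wrist': rep('cap',sel(C,(.463,.222),.03,.108,.134))
E
```

```text
t 4.35 tcp [0.4685 0.2237 0.1581] xaxis [ 0.007  0.004 -1.   ] jaw yaw -89.9 q [0.23 0.44 1.75 0.   0.95 1.8 ] gap 0.498 F [ 1.  -0.4  0.3]
scene 162
[[0.474 0.246 0.19 ]
 [0.473 0.243 0.193]
 [0.46  0.243 0.194]
 [0.48  0.201 0.196]
 [0.478 0.196 0.197]
 [0.476 0.244 0.197]
 [0.483 0.191 0.199]
 [0.463 0.242 0.199]
 [0.477 0.193 0.2  ]
 [0.476 0.256 0.201]
 [0.481 0.196 0.201]
 [0.478 0.202 0.202]]
wrist 2542
[[0.464 0.245 0.189]
 [0.464 0.202 0.19 ]
 [0.467 0.245 0.19 ]
 [0.464 0.245 0.191]
 [0.464 0.202 0.191]
 [0.463 0.245 0.191]
 [0.472 0.202 0.191]
 [0.459 0.202 0.191]
 [0.461 0.202 0.192]
 [0.477 0.202 0.192]
 [0.47  0.202 0.192]
 [0.461 0.202 0.192]]
cap 2900 mean [0.4698 0.2252 0.1276] circ 0.466 0.2255 d 0.0407 rect [0.4662 0.2252] [0.0389 0.0396] 86.9
top 2
[[0.456 0.196 0.201]]
cap 152 mean [0.4517 0.2211 0.1263] circ 0.4593 0.2234 d 0.0383 rect [0.4528 0.2211] [0.0152 0.038 ] 19.6
```

View pics/wrist4.png

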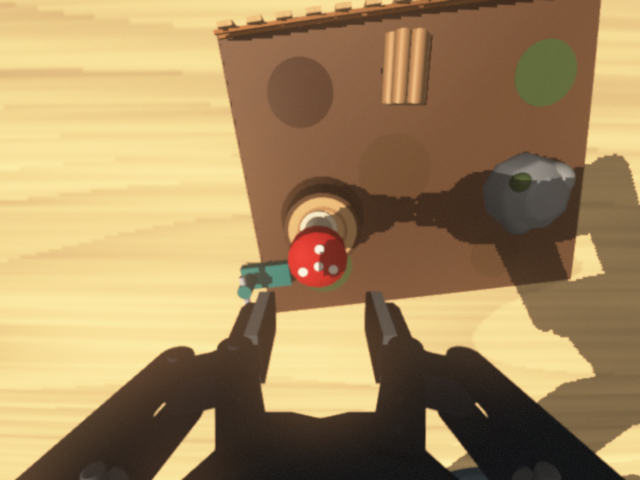

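View pics/scene4.png

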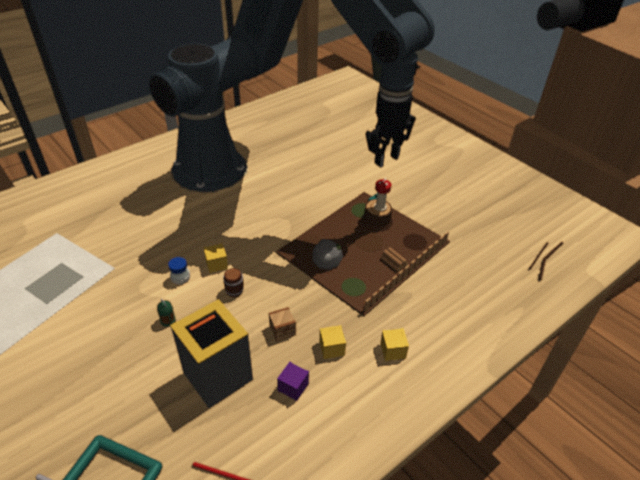

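The tips lie about 31 mm above the reported TCP at 50% opening, checked by two cameras and by the contact on the dome. So the pad centre is about 48 mm above it, and I use that from now on. Next is the re-grip.

Call:
play_rows --pt "0 -0.002 0.002 0" --pt "0 -0.002 0.002 0" --pt "0 -0.002 0.002 0" --pt "0.03 -0.002 0.002 0" --pt "0.06 -0.002 0.002 0" --pt "0.082 -0.002 0.002 0" --pt "0.082 -0.002 0.002 0" --pt "0.082 -0.002 0.002 0" --claw 90

```text
t: 5.3
tcp_pos: [0.4656, 0.2256, 0.0743]
tool_rot: [0.708, 0.002, -0.706, -0.0]
force: [-0.1, 0.1, 0.4]
finger_gap: 0.9
```

Call:
play_rows --pt "0 0 0 0" --pt "0 0 0 0" --pt "0 0 0 0" --pt "0 0 0 0" --pt "0 0 0 0" --pt "0 0 0 0" --pt "0 0 0 0" --claw 30 --force 30

```text
t: 6.0
tcp_pos: [0.4666, 0.2258, 0.0757]
tool_rot: [0.709, 0.002, -0.705, -0.0]
force: [-0.2, -0.7, 6.5]
finger_gap: 0.456
```

Call:
play_rows --pt "-0.02 0 0 0" --pt "-0.05 0 0 0" --pt "-0.09 0 0 0" --pt "-0.13 0 0 0" --pt "-0.165 0 0 0" --pt "-0.165 0 0 0" --pt "-0.165 0 0 0" --pt "-0.165 0 0 0"

```text
t: 6.8
tcp_pos: [0.4644, 0.2249, 0.2394]
tool_rot: [0.708, 0.002, -0.706, -0.0]
force: [0.0, 0.5, -0.6]
finger_gap: 0.452
```

```bash
python3 go.py 90 .466 -.05 .24 .601 -.34 .24; python3 - <<'E'
from meas import *
s=snapshot('wrist'); cv2.imwrite('pics/w5.png',s['image'])
C=cloud(s); rep('stumptop',sel(C,(.46,.218),.045,.045,.057))
s=snapshot('top'); cv2.imwrite('pics/t5.png',s['image'])
C=cloud(s); rep('stumptop',sel(C,(.46,.218),.045,.045,.057))
s=snapshot('scene'); cv2.imwrite('pics/s5.png',s['image'])
C=cloud(s); rep('stumptop',sel(C,(.46,.218),.045,.045,.057))
E
```

```text
t 6.8 tcp [0.4644 0.2249 0.2394] xaxis [ 0.002  0.003 -1.   ] jaw yaw -89.9 q [0.23 0.33 1.66 0.   1.15 1.8 ] gap 0.452 F [ 0.   0.5 -0.6]
spin 0.1 q6 now 103.2
shift [-0.0014  0.2749 -0.001 ] rows 6
shift [-0.0019  0.5652 -0.1354] rows 12
stumptop 2895 mean [0.465  0.2216 0.0506] circ 0.4637 0.2218 d 0.0686 rect [0.4638 0.2213] [0.0665 0.0674] 88.3
stumptop 1199 mean [0.4617 0.2217 0.0511] circ 0.4619 0.2225 d 0.0689 rect [0.4621 0.2223] [0.0664 0.067 ] 1.1
stumptop 416 mean [0.4663 0.2175 0.0515] circ 0.4645 0.2194 d 0.074 rect [0.4646 0.2189] [0.0721 0.0658] 74.4
```

View pics/s5.png

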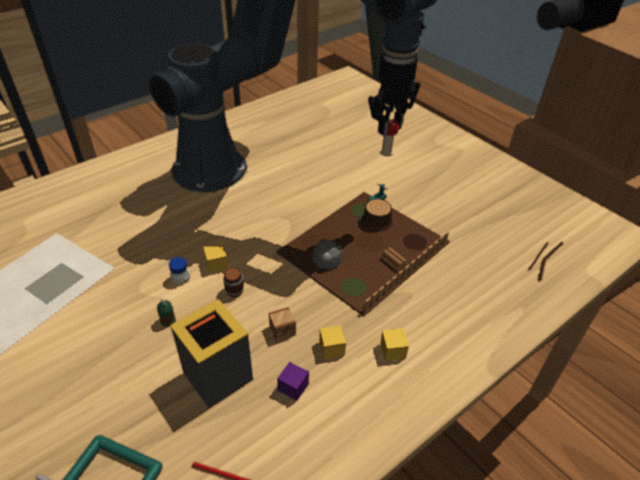

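View pics/w5.png

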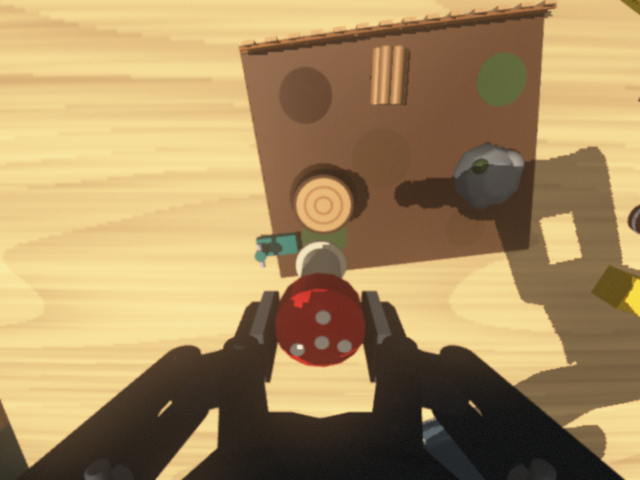

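Call:
play_rows --pt "0 0.275 -0.001 0" --pt "0 0.275 -0.001 0" --pt "0 0.275 -0.001 0" --pt "0 0.275 -0.001 0" --pt "0 0.275 -0.001 0" --pt "0 0.275 -0.001 0" --pt "-0.002 0.565 -0.136 0" --pt "-0.002 0.565 -0.136 0" --pt "-0.002 0.565 -0.136 0" --pt "-0.002 0.565 -0.136 0" --pt "-0.002 0.565 -0.136 0" --pt "-0.002 0.565 -0.136 0" --pt "-0.002 0.565 -0.136 0" --pt "-0.002 0.565 -0.136 0" --pt "-0.002 0.565 -0.136 0" --pt "-0.002 0.565 -0.136 0"

```text
t: 8.55
tcp_pos: [0.6011, -0.338, 0.2389]
tool_rot: [-0.707, -0.003, 0.707, 0.001]
force: [0.5, 0.0, -1.0]
finger_gap: 0.451
```

```bash
python3 go.py 90 .601 -.34 .24 .601 -.34 .126; python3 - <<'E'
from meas import *
s=snapshot('wrist'); cv2.imwrite('pics/w6.png',s['image'])
C=cloud(s); rep('rim',sel(C,(.604,-.34),.075,.148,.154))
E
```

```text
t 8.55 tcp [ 0.6011 -0.338   0.2389] xaxis [-0.     0.005 -1.   ] jaw yaw -89.8 q [-0.68  0.58  1.21  0.    1.35  0.89] gap 0.451 F [ 0.5  0.  -1. ]
spin 0.2 q6 now 51.1
shift [-0.0011  0.002   0.0001] rows 1
shift [0.1129 0.0025 0.    ] rows 3
rim 7404 mean [ 0.6144 -0.3416  0.1495] circ 0.605 -0.3413 d 0.1403 rect [ 0.6051 -0.3409] [0.1004 0.0998] 89.6
```

View pics/w6.png

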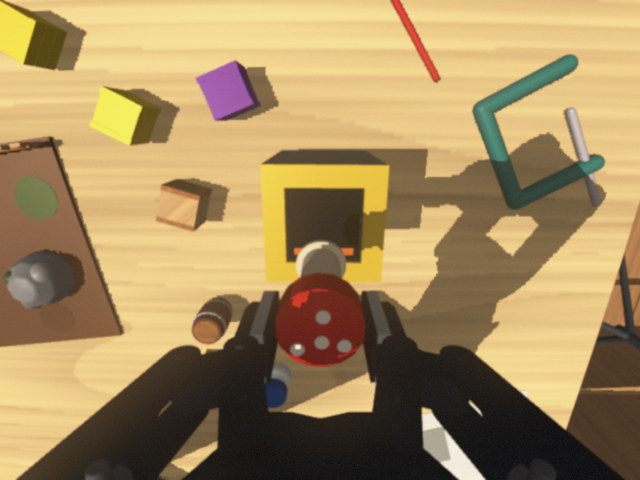

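Bin centre is (0.605, -0.341), and the toadstool is hanging upright. Lowering it through the flap.

Call:
play_rows --pt "0.03 0.003 0 0" --pt "0.05 0.003 0 0" --pt "0.065 0.003 0 0" --pt "0.08 0.003 0 0" --pt "0.095 0.003 0 0" --pt "0.11 0.003 0 0" --pt "0.112 0.003 0 0" --pt "0.112 0.003 0 0"

```text
t: 9.4
tcp_pos: [0.601, -0.3403, 0.1266]
tool_rot: [-0.707, -0.003, 0.707, 0.001]
force: [-0.9, 0.3, -0.9]
finger_gap: 0.453
```

```bash
python3 go.py; python3 - <<'E'
from meas import *
s=snapshot('scene'); cv2.imwrite('pics/s7.png',cv2.resize(s['image'][220:420,120:300],None,fx=3,fy=3))
E
```

```text
t 9.4 tcp [ 0.601  -0.3403  0.1266] xaxis [-0.001  0.005 -1.   ] jaw yaw -89.8 q [-0.68  0.7   1.32  0.    1.13  0.89] gap 0.453 F [-0.9  0.3 -0.9]
```

View pics/s7.png

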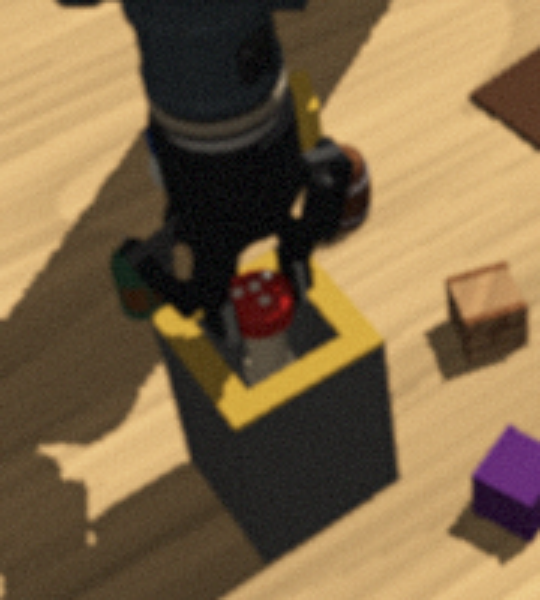

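Call:
play_rows --pt "0 0 0 0" --pt "0 0 0 0" --pt "0 0 0 0" --pt "0 0 0 0" --pt "0 0 0 0" --pt "0 0 0 0" --pt "-0.04 0 0 0" --pt "-0.08 0 0 0" --pt "-0.12 0 0 0" --pt "-0.12 0 0 0" --claw 90

```text
t: 10.45
tcp_pos: [0.6049, -0.3438, 0.2553]
tool_rot: [0.711, -0.001, -0.703, 0.003]
force: [1.1, -0.9, 0.3]
finger_gap: 0.9
```

```bash
python3 go.py 90 .43 -.35 .20; python3 - <<'E'
from meas import *
s=snapshot('wrist'); cv2.imwrite('pics/w8.png',s['image'])
C=cloud(s); rep('rim',sel(C,(.605,-.34),.075,.148,.154)); Q=sel(C,(.605,-.341),.025,.0,.2); print(np.percentile(Q[:,2],[0,5,50,95,100]))
rep('barrel top',sel(C,(.435,-.193),.04,.049,.07))
rep('lantern hi',sel(C,(.42,-.35),.03,.045,.08))
s=snapshot('top'); C=cloud(s);cv2.imwrite('pics/t8.png',s['image'])
rep('lantern hi',sel(C,(.42,-.35),.03,.045,.08))
E
```

```text
t 10.45 tcp [ 0.6049 -0.3438  0.2553] xaxis [ 0.012 -0.005 -1.   ] jaw yaw -89.8 q [-0.68  0.57  1.18  0.    1.37  0.89] gap 0.9 F [ 1.1 -0.9  0.3]
spin 0.2 q6 now 50.9
shift [0.0533 0.0053 0.1755] rows 4
rim 7416 mean [ 0.6084 -0.3411  0.1495] circ 0.6051 -0.341 d 0.14 rect [ 0.6052 -0.3408] [0.1004 0.1004] 89.8
[0.14326477 0.1443777  0.145497   0.14665134 0.14805488]
barrel top 20 mean [ 0.4501 -0.1814  0.0533] circ 0.4498 -0.1829 d 0.017 rect [ 0.4506 -0.1819] [0.0026 0.0168] 52.3
lantern hi 394 mean [ 0.4262 -0.3523  0.0533] circ 0.4231 -0.3524 d 0.0313 rect [ 0.4231 -0.3523] [0.0292 0.0303] 52.5
lantern hi 0 mean [nan nan nan] circ 0.0 0.0 d 0.0 rect [0. 0.] [0. 0.] 0.0meas.py:15: RuntimeWarning: Mean of empty slice.
  print(n,len(q),'mean',Q.mean(0).round(4),'circ',round(cx,4),round(cy,4),'d',round(2*r,4),'rect',np.round(b[0],4),np.round(b[1],4),round(b[2],1))
  ret = um.true_divide(
```

View pics/w8.png

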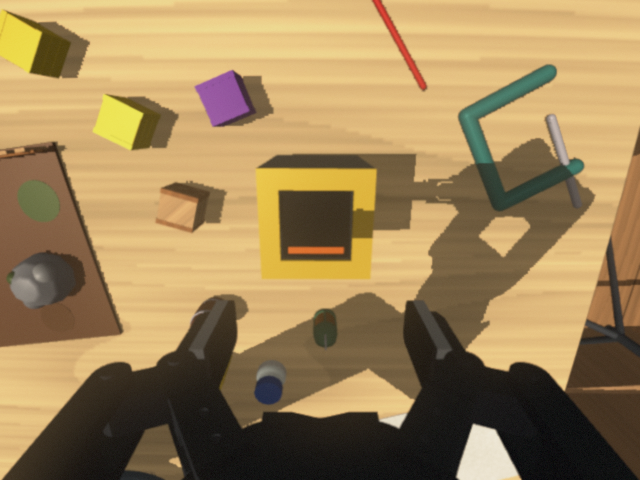

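The toadstool has gone in, and the flap reads level at z≈0.1455 with its orange stripe in place at (316,250). Now the lantern at (0.422, -0.352).

Call:
play_rows --pt "0 0.008 0.05 0.2" --pt "0 0.008 0.1 0.2" --pt "0 0.008 0.15 0.2" --pt "0 0.008 0.183 0.2" --pt "0 0.008 0.183 0.2" --pt "0.05 0.008 0.183 0.2" --pt "0.1 0.008 0.183 0.2" --pt "0.15 0.008 0.183 0.2" --pt "0.17 0.008 0.183 0.2" --pt "0.17 0.008 0.183 0.2" --pt "0.17 0.008 0.183 0.2"

```text
t: 11.65
tcp_pos: [0.4198, -0.3496, 0.0778]
tool_rot: [0.708, 0.001, -0.706, -0.001]
force: [0.3, -0.3, 0.3]
finger_gap: 0.897
```

```bash
python3 go.py 90 .422 -.352 -.018; python3 - <<'E'
from meas import *
s=snapshot('wrist'); cv2.imwrite('pics/w9.png',s['image'])
C=cloud(s); 
rep('lantern hi',sel(C,(.42,-.35),.03,.045,.075))
st=manip.sense(); p=st['tcp_pos']
m=(np.hypot(C[...,0]-p[0],C[...,1]-p[1])<.07)&(np.hypot(C[...,0]-p[0],C[...,1]-p[1])>.03)&(C[...,2]>p[2]-.0)&(C[...,2]<p[2]+.06)
Q=C[m]; o=np.argsort(Q[:,2])[:60:5]; print((Q[o]-p).round(3))
E
```

```text
t 11.65 tcp [ 0.4198 -0.3496  0.0778] xaxis [ 0.002  0.003 -1.   ] jaw yaw -90.0 q [-0.9   0.6   1.74  0.    0.81  0.67] gap 0.897 F [ 0.3 -0.3  0.3]
spin 0.0 q6 now 38.2
shift [ 0.0958  0.0027 -0.002 ] rows 2
lantern hi 1667 mean [ 0.4249 -0.3523  0.0537] circ 0.4224 -0.3523 d 0.0313 rect [ 0.4224 -0.3526] [0.0303 0.0298] 18.7
[[ 0.    -0.038  0.039]
 [-0.007 -0.038  0.039]
 [ 0.004  0.039  0.04 ]
 [ 0.002  0.039  0.04 ]
 [ 0.     0.039  0.04 ]
 [-0.007 -0.038  0.04 ]
 [-0.002 -0.038  0.04 ]
 [ 0.001 -0.038  0.04 ]
 [ 0.005  0.039  0.04 ]
 [-0.007  0.039  0.041]
 [ 0.008 -0.038  0.041]
 [ 0.004  0.039  0.041]]
```

View pics/w9.png

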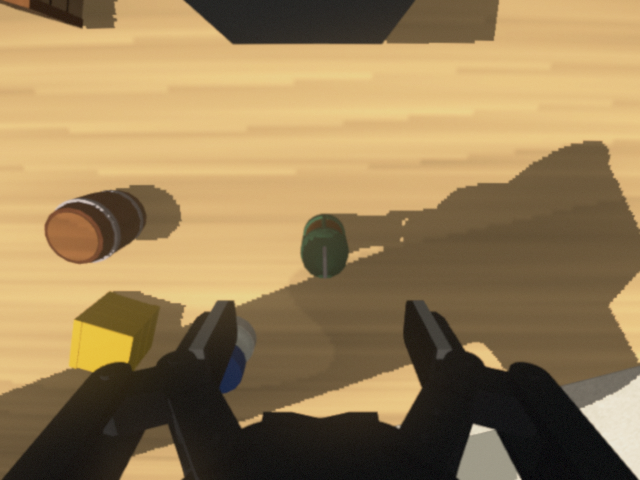

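Call:
play_rows --pt "0.04 0.003 -0.002 0" --pt "0.07 0.003 -0.002 0" --pt "0.09 0.003 -0.002 0" --pt "0.096 0.003 -0.002 0" --pt "0.096 0.003 -0.002 0" --pt "0.096 0.003 -0.002 0"

```text
t: 12.3
tcp_pos: [0.4238, -0.3544, -0.0155]
tool_rot: [0.709, -0.0, -0.705, 0.001]
force: [-0.2, -0.6, -0.2]
finger_gap: 0.898
```

Call:
play_rows --pt "0 0 0 0" --pt "0 0 0 0" --pt "0 0 0 0" --pt "0 0 0 0" --pt "0 0 0 0" --pt "0 0 0 0" --pt "0 0 0 0" --claw 25 --force 25

```text
t: 13.0
tcp_pos: [0.4241, -0.3547, -0.0146]
tool_rot: [0.709, -0.001, -0.705, 0.001]
force: [-0.6, 0.3, 5.8]
finger_gap: 0.36
```

Call:
play_rows --pt "-0.03 0 0 0" --pt "-0.07 0 0 0" --pt "-0.12 0 0 0" --pt "-0.17 0 0 0" --pt "-0.18 0 0 0" --pt "-0.18 -0.05 -0.005 0" --pt "-0.18 -0.577 -0.04 0" --pt "-0.18 -0.577 -0.04 0" --pt "-0.18 -0.577 -0.04 0" --pt "-0.18 -0.577 -0.04 0" --pt "-0.18 -0.577 -0.04 0" --pt "-0.18 -0.577 -0.04 0" --pt "-0.18 -0.577 -0.04 0" --pt "-0.18 -0.577 -0.04 0" --pt "-0.18 -0.577 -0.04 0" --pt "-0.18 -0.577 -0.04 0" --pt "-0.18 -0.577 -0.04 0" --pt "-0.18 -0.577 -0.04 0" --pt "-0.18 -0.577 -0.04 0" --pt "-0.18 -0.577 -0.04 0"

```text
t: 15.0
tcp_pos: [0.462, 0.2217, 0.1636]
tool_rot: [0.709, -0.001, -0.705, 0.001]
force: [-0.2, -1.1, -1.0]
finger_gap: 0.37
```

```bash
python3 go.py 90 .463 .222 .038; python3 - <<'E'
from meas import *
s=snapshot('wrist'); cv2.imwrite('pics/w10.png',s['image'])
C=cloud(s); st=manip.sense(); p=st['tcp_pos']; im=s['image'].astype(int)
rep('stumptop',sel(C,(.463,.222),.045,.045,.057))
m=(np.hypot(C[...,0]-p[0],C[...,1]-p[1])<.03)&(C[...,2]>p[2]-.0)&(im[...,1]>im[...,2]+4)
Q=C[m]; print(p,len(Q)); rep('lant',Q); print(np.percentile(Q[:,2],[0,50,100]))
s=snapshot('scene'); cv2.imwrite('pics/s10.png',s['image'])
E
```

```text
t 15.0 tcp [0.462  0.2217 0.1636] xaxis [ 0.005 -0.003 -1.   ] jaw yaw -90.0 q [ 0.23  0.43  1.75 -0.01  0.96  1.81] gap 0.37 F [-0.2 -1.1 -1. ]
spin -0.0 q6 now 103.5
shift [ 0.1256 -0.0007 -0.0004] rows 3
stumptop 4422 mean [0.4651 0.2217 0.0507] circ 0.4636 0.2217 d 0.0685 rect [0.4641 0.222 ] [0.0671 0.0671] 0.7
[0.46229298 0.22145984 0.16379926] 4535
lant 4535 mean [0.468  0.2207 0.2258] circ 0.4684 0.2181 d 0.0405 rect [0.4676 0.2203] [0.0304 0.0329] 78.6
[0.17700541 0.22927524 0.29091701]
```

View pics/w10.png

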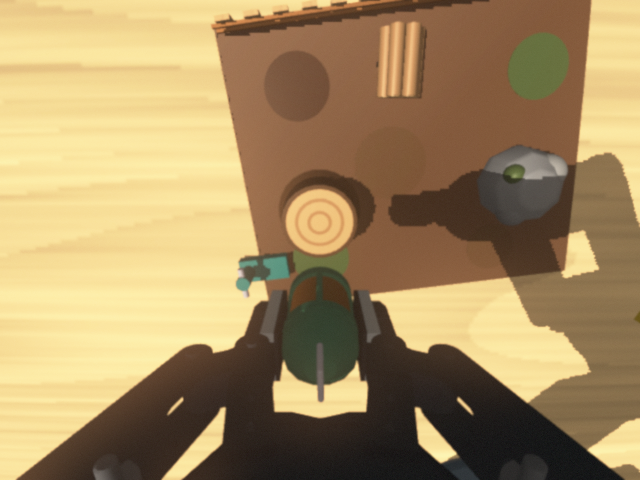

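View pics/s10.png

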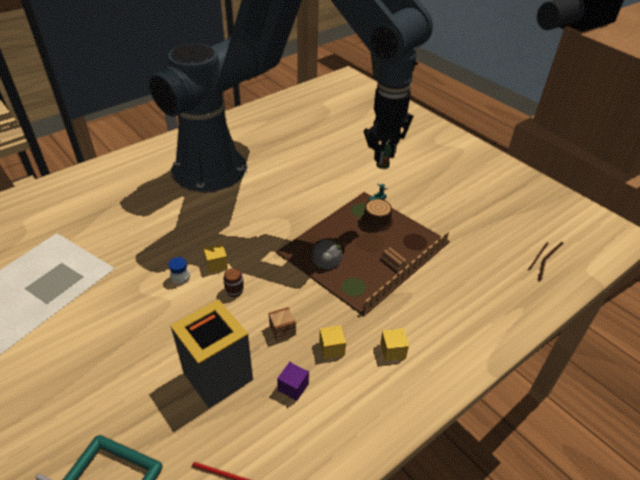

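Call:
play_rows --pt "0.04 -0.001 -0.003 0" --pt "0.08 -0.001 -0.003 0" --pt "0.11 -0.001 -0.003 0" --pt "0.118 -0.001 -0.003 0" --pt "0.122 -0.001 -0.003 0" --pt "0.125 -0.001 -0.003 0" --pt "0.125 -0.001 -0.003 0" --pt "0.125 -0.001 -0.003 0"

```text
t: 15.9
tcp_pos: [0.4671, 0.2222, 0.0402]
tool_rot: [0.71, -0.001, -0.704, 0.0]
force: [-0.0, -0.1, -1.1]
finger_gap: 0.368
```

```bash
python3 go.py 90 .465 .222 .0365
```

```text
t 15.9 tcp [0.4671 0.2222 0.0402] xaxis [ 0.008 -0.002 -1.   ] jaw yaw -90.1 q [ 0.23  0.64  1.84 -0.01  0.66  1.81] gap 0.368 F [-0.  -0.1 -1.1]
spin -0.1 q6 now 103.6
shift [0.0037 0.0002 0.0021] rows 1
```

Call:
play_rows --pt "0.002 0 0.002 0" --pt "0.003 0 0.002 0" --pt "0.004 0 0.002 0" --pt "0.004 0 0.002 0"

```text
t: 16.3
tcp_pos: [0.4652, 0.2223, 0.0364]
tool_rot: [0.71, -0.001, -0.704, 0.0]
force: [-0.9, 0.0, 2.5]
finger_gap: 0.364
```

Call:
play_rows --pt "0 0 0 0" --pt "0 0 0 0" --pt "0 0 0 0" --pt "0 0 0 0" --claw 60

```text
t: 16.7
tcp_pos: [0.4652, 0.2223, 0.0363]
tool_rot: [0.71, -0.001, -0.704, 0.0]
force: [0.5, -1.2, 0.3]
finger_gap: 0.599
```

Call:
play_rows --pt "-0.02 0 0 0" --pt "-0.05 0 0 0" --pt "-0.09 0 0 0" --pt "-0.13 0 0 0" --pt "-0.17 0 0 0" --pt "-0.17 0 0 0"

```text
t: 17.3
tcp_pos: [0.4677, 0.2238, 0.2118]
tool_rot: [0.714, -0.0, -0.7, -0.001]
force: [0.3, 0.0, 0.2]
finger_gap: 0.596
```

```bash
python3 go.py 90 .438 -.194 .15; python3 - <<'E'
from meas import *
s=snapshot('wrist'); cv2.imwrite('pics/w11.png',s['image'])
C=cloud(s)
rep('lant',sel(C,(.463,.222),.03,.06,.125)); rep('roof',sel(C,(.463,.222),.03,.101,.125))
rep('stump',sel(C,(.463,.222),.045,.045,.057))
E
```

```text
t 17.3 tcp [0.4677 0.2238 0.2118] xaxis [ 0.02   0.001 -1.   ] jaw yaw -90.1 q [ 0.23  0.36  1.7  -0.    1.06  1.81] gap 0.596 F [0.3 0.  0.2]
spin -0.1 q6 now 103.6
shift [0.0609 0.4179 0.0304] rows 9
lant 1139 mean [0.4673 0.2222 0.1002] circ 0.4633 0.2222 d 0.033 rect [0.4643 0.2225] [0.0308 0.0318] 38.2
roof 743 mean [0.4646 0.2221 0.1058] circ 0.4635 0.2224 d 0.0295 rect [0.4632 0.2219] [0.0281 0.0286] 69.8
stump 2097 mean [0.4711 0.2215 0.0507] circ 0.4636 0.2216 d 0.0686 rect [0.4637 0.2218] [0.0674 0.0677] 74.7
```

View pics/w11.png

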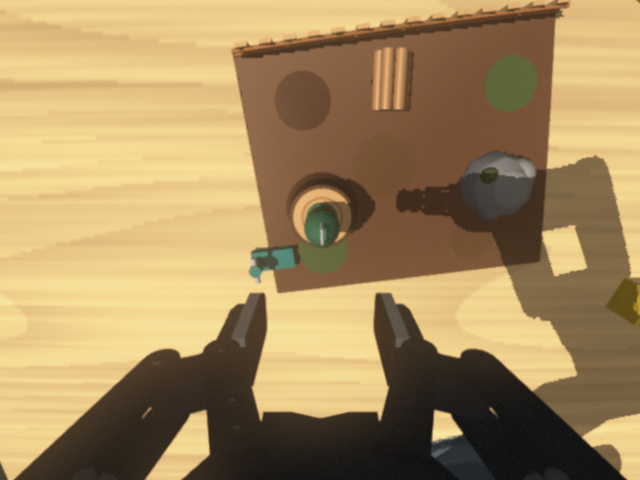

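The lantern stands within 1 mm of the stump's middle. Now the barrel.

Call:
play_rows --pt "0 0.418 0.026 0" --pt "0 0.418 0.026 0" --pt "0 0.418 0.026 0" --pt "0 0.418 0.026 0" --pt "0 0.418 0.026 0" --pt "0 0.418 0.026 0" --pt "0 0.418 0.026 0" --pt "0.03 0.418 0.03 0" --pt "0.07 0.418 0.03 0" --pt "0.1 0.418 0.03 0" --pt "0.1 0.418 0.03 0" --pt "0.1 0.418 0.03 0" --claw 92

```text
t: 18.55
tcp_pos: [0.4356, -0.1939, 0.108]
tool_rot: [0.711, 0.0, -0.703, -0.001]
force: [-0.3, -0.5, 0.0]
finger_gap: 0.919
```

```bash
python3 - <<'E'
from meas import *
s=snapshot('wrist'); cv2.imwrite('pics/w12.png',s['image'])
C=cloud(s)
rep('barrel top',sel(C,(.438,-.194),.03,.05,.06)); rep('barrel',sel(C,(.438,-.194),.03,.015,.06))
E
python3 go.py 90 .438 -.193 -.018
```

```text
barrel top 2178 mean [ 0.4396 -0.1946  0.0556] circ 0.4383 -0.1945 d 0.0393 rect [ 0.4388 -0.1944] [0.0382 0.038 ] 73.3
barrel 2943 mean [ 0.443  -0.1946  0.0514] circ 0.438 -0.1945 d 0.0445 rect [ 0.4394 -0.1945] [0.0412 0.0428] 1.3
t 18.6 tcp [ 0.4367 -0.1943  0.1092] xaxis [ 0.015 -0.    -1.   ] jaw yaw -90.0 q [-0.66  0.47  1.89  0.01  0.76  0.9 ] gap 0.922 F [ 0.4 -0.4  0.8]
spin -0.0 q6 now 51.7
shift [ 0.1272 -0.0013  0.0006] rows 3
```

View pics/w12.png

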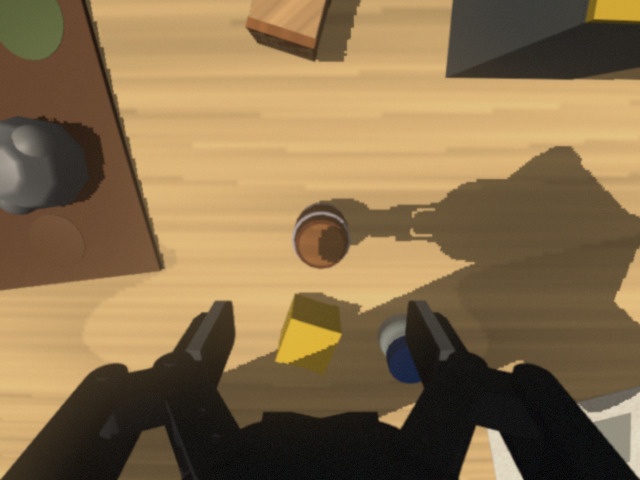

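Call:
play_rows --pt "0.04 0 0 0" --pt "0.08 0 0 0" --pt "0.11 0 0 0" --pt "0.127 0 0 0" --pt "0.127 0 0 0" --pt "0.127 0 0 0"

```text
t: 19.2
tcp_pos: [0.4399, -0.1945, -0.0163]
tool_rot: [0.713, -0.0, -0.701, 0.001]
force: [-0.4, 0.5, 0.7]
finger_gap: 0.923
```

Call:
play_rows --pt "0 0 0 0" --pt "0 0 0 0" --pt "0 0 0 0" --pt "0 0 0 0" --pt "0 0 0 0" --pt "0 0 0 0" --pt "0 0 0 0" --claw 35 --force 30

```text
t: 19.9
tcp_pos: [0.4409, -0.1951, -0.0147]
tool_rot: [0.714, -0.001, -0.7, 0.001]
force: [-0.5, 1.9, 8.4]
finger_gap: 0.503
```

```bash
python3 go.py
```

```text
t 19.9 tcp [ 0.4409 -0.1951 -0.0147] xaxis [ 0.02  -0.004 -1.   ] jaw yaw -90.0 q [-0.66  0.72  1.95  0.02  0.45  0.9 ] gap 0.503 F [-0.5  1.9  8.4]
```

Lift the barrel and carry it to the midpoint (0.478, 0.126) with a 45° spin, so the fingers clear both stump and boulder and the camera stays away from the lantern.

Call:
play_rows --pt "-0.03 0 0 0" --pt "-0.07 0 0 0" --pt "-0.12 0 0 0" --pt "-0.135 0 0 0" --pt "-0.135 -0.05 -0.005 8" --pt "-0.135 -0.1 -0.012 16" --pt "-0.135 -0.15 -0.02 24" --pt "-0.135 -0.2 -0.03 32" --pt "-0.135 -0.25 -0.035 40" --pt "-0.135 -0.29 -0.036 45" --pt "-0.135 -0.322 -0.036 45" --pt "-0.135 -0.322 -0.036 45" --pt "-0.135 -0.322 -0.036 45" --pt "-0.135 -0.322 -0.036 45" --pt "-0.135 -0.322 -0.036 45"

```text
t: 21.4
tcp_pos: [0.474, 0.1264, 0.12]
tool_rot: [0.66, -0.269, -0.646, -0.272]
force: [-0.5, -0.1, -1.0]
finger_gap: 0.504
```

```bash
python3 go.py - .478 .126 -.005; python3 - <<'E'
from meas import *
for n in('wrist','scene','top'):
    s=snapshot(n); cv2.imwrite(f'pics/{n}13.png',s['image'])
    if n!='wrist':
        C=cloud(s); rep('b',sel(C,(.49,.03),.05,.015,.07)); 
E
```

```text
t 21.4 tcp [0.474  0.1264 0.12  ] xaxis [ 0.02  -0.004 -1.   ] jaw yaw -135.0 q [ 0.04  0.47  1.86 -0.01  0.8   2.4 ] gap 0.504 F [-0.5 -0.1 -1. ]
shift [ 0.1251 -0.0012 -0.001 ] rows 3
b 673 mean [0.5042 0.0193 0.0413] circ 0.4953 0.0264 d 0.0737 rect [0.4964 0.0247] [0.07   0.0683] 30.5
b 1204 mean [0.489  0.0295 0.0454] circ 0.4897 0.0306 d 0.0738 rect [0.4905 0.0317] [0.0709 0.069 ] 1.8
```

View pics/wrist13.png

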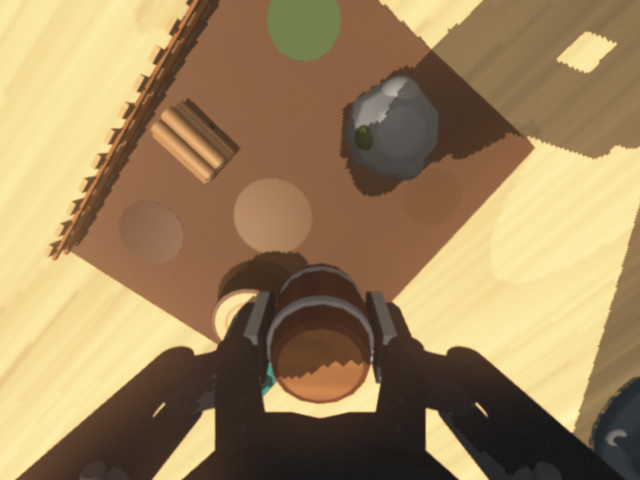

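View pics/scene13.png

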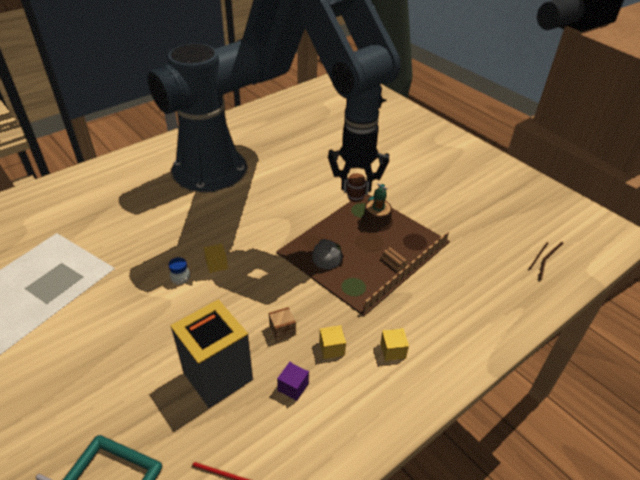

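Call:
play_rows --pt "0.04 -0.001 -0.001 0" --pt "0.08 -0.001 -0.001 0" --pt "0.105 -0.001 -0.001 0" --pt "0.117 -0.001 -0.001 0" --pt "0.123 -0.001 -0.001 0" --pt "0.125 -0.001 -0.001 0" --pt "0.125 -0.001 -0.001 0"

```text
t: 22.25
tcp_pos: [0.4788, 0.1257, -0.0043]
tool_rot: [0.66, -0.27, -0.646, -0.273]
force: [-1.2, 0.6, -0.6]
finger_gap: 0.502
```

```bash
python3 go.py - .478 .126 -.0087;python3 - <<'E'
from meas import *
s=snapshot('scene'); cv2.imwrite('pics/s14.png',cv2.resize(s['image'][120:320,260:460],None,fx=3,fy=3))
E
```

```text
t 22.25 tcp [ 0.4788  0.1257 -0.0043] xaxis [ 0.021 -0.004 -1.   ] jaw yaw -135.1 q [ 0.03  0.71  1.92 -0.01  0.49  2.4 ] gap 0.502 F [-1.2  0.6 -0.6]
shift [0.0043 0.0004 0.0009] rows 1
```

View pics/s14.png

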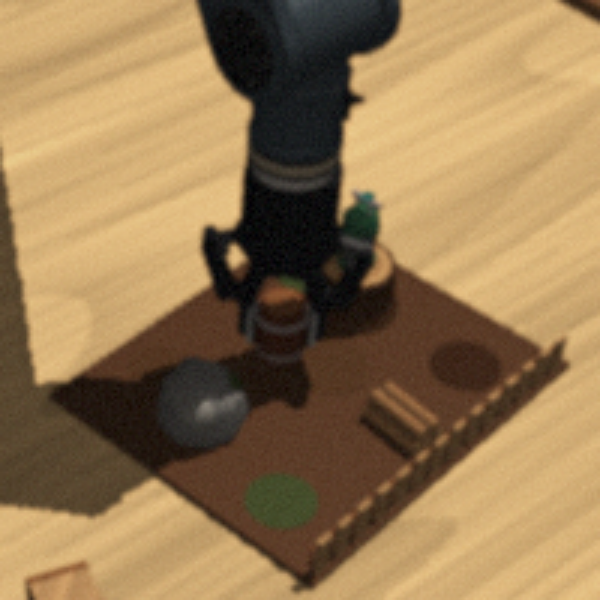

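Call:
play_rows --pt "0.003 0 0.001 0" --pt "0.004 0 0.001 0" --pt "0.005 0 0.001 0" --pt "0.005 0 0.001 0"

```text
t: 22.7
tcp_pos: [0.4786, 0.1266, -0.0084]
tool_rot: [0.661, -0.269, -0.645, -0.273]
force: [-1.1, 0.3, 4.2]
finger_gap: 0.505
```

Call:
play_rows --pt "0 0 0 0" --pt "0 0 0 0" --pt "0 0 0 0" --pt "0 0 0 0" --claw 68

```text
t: 23.1
tcp_pos: [0.4786, 0.1265, -0.0085]
tool_rot: [0.661, -0.269, -0.645, -0.273]
force: [-0.2, -0.2, -0.3]
finger_gap: 0.678
```

Call:
play_rows --pt "-0.02 0 0 0" --pt "-0.05 0 0 0" --pt "-0.09 0 0 0" --pt "-0.13 0 0 0" --pt "-0.17 0 0 0" --pt "-0.19 0 0 0" --pt "-0.19 0 0 0" --pt "-0.19 0 0 0"

```text
t: 23.9
tcp_pos: [0.4739, 0.1272, 0.1814]
tool_rot: [0.661, -0.269, -0.645, -0.273]
force: [-0.7, -0.5, 0.4]
finger_gap: 0.682
```

```bash
python3 go.py - .593 -.175 .18; python3 - <<'E'
from meas import *
s=snapshot('wrist'); cv2.imwrite('pics/w15.png',s['image'])
C=cloud(s)
rep('barrel top',sel(C,(.478,.126),.03,.056,.067));rep('barrel',sel(C,(.478,.126),.03,.02,.067))
rep('boulder',sel(C,(.491,.03),.045,.012,.07))
rep('boulder low',sel(C,(.491,.03),.045,.012,.03))
E
```

```text
t 23.9 tcp [0.4739 0.1272 0.1814] xaxis [ 0.023 -0.004 -1.   ] jaw yaw -135.1 q [ 0.04  0.37  1.8  -0.01  0.95  2.4 ] gap 0.682 F [-0.7 -0.5  0.4]
shift [ 0.0052  0.1291 -0.298 ] rows 7
barrel top 1376 mean [0.4779 0.1273 0.0615] circ 0.4773 0.1278 d 0.039 rect [0.4773 0.1279] [0.0378 0.038 ] 76.3
barrel 1831 mean [0.4797 0.1253 0.0577] circ 0.4771 0.1283 d 0.0443 rect [0.4772 0.1283] [0.0426 0.0439] 45.5
boulder 4803 mean [0.4953 0.0328 0.0464] circ 0.4913 0.0303 d 0.0761 rect [0.4932 0.0313] [0.0709 0.0703] 12.4
boulder low 304 mean [0.5091 0.0477 0.0249] circ 0.4932 0.0319 d 0.0736 rect [0.4956 0.0311] [0.0712 0.0642] 80.4
```

View pics/w15.png

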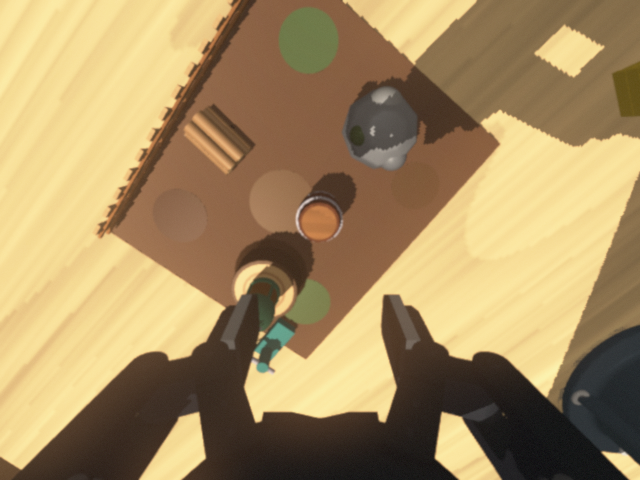

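The barrel stands 95 mm from the stump and 98 mm from the boulder, in the row. Now the crate.

Call:
play_rows --pt "0.005 0.02 -0.045 -8" --pt "0.005 0.04 -0.09 -16" --pt "0.005 0.06 -0.138 -24" --pt "0.005 0.08 -0.184 -28" --pt "0.005 0.1 -0.23 -28" --pt "0.005 0.129 -0.298 -28" --pt "0.005 0.129 -0.298 -28" --pt "0.005 0.129 -0.298 -28" --pt "0.005 0.129 -0.298 -28" --pt "0.005 0.129 -0.298 -28" --claw 92

```text
t: 24.95
tcp_pos: [0.5909, -0.1734, 0.1774]
tool_rot: [0.705, -0.104, -0.693, -0.105]
force: [-0.3, 0.9, -0.2]
finger_gap: 0.917
```

```bash
python3 - <<'E'
from meas import *
s=snapshot('wrist'); cv2.imwrite('pics/w16.png',s['image'])
C=cloud(s)
rep('crate top',sel(C,(.592,-.175),.045,.038,.05))
rep('yel',sel(C,(.68,-.12),.06,.038,.05))
rep('pur',sel(C,(.70,-.23),.06,.038,.05))
E
python3 go.py 73 .5925 -.175 -.022
```

```text
crate top 2120 mean [ 0.5949 -0.1753  0.0434] circ 0.5946 -0.1754 d 0.062 rect [ 0.5943 -0.1753] [0.0442 0.0443] 73.3
yel 2702 mean [ 0.6933 -0.1232  0.0435] circ 0.6927 -0.1224 d 0.0629 rect [ 0.6931 -0.1227] [0.0452 0.0446] 62.9
pur 3184 mean [ 0.7173 -0.2398  0.0437] circ 0.717 -0.2397 d 0.0627 rect [ 0.717 -0.24 ] [0.0448 0.0455] 21.4
t 25.0 tcp [ 0.5912 -0.1732  0.1779] xaxis [ 0.018 -0.002 -1.   ] jaw yaw -107.0 q [-0.47  0.53  1.49  0.01  1.1   1.4 ] gap 0.926 F [-0.7  0.2 -0.9]
spin -0.0 q6 now 79.9
shift [0.1999 0.002  0.0017] rows 4
```

View pics/w16.png

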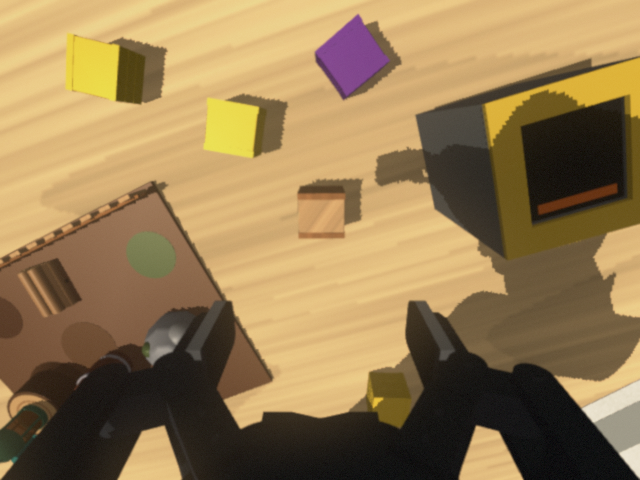

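Call:
play_rows --pt "0.05 0.002 0 0" --pt "0.1 0.002 0 0" --pt "0.14 0.002 0 0" --pt "0.18 0.002 0 0" --pt "0.195 0.002 0 0" --pt "0.199 0.002 0 0" --pt "0.199 0.002 0 0"

```text
t: 25.7
tcp_pos: [0.5947, -0.1751, -0.0204]
tool_rot: [0.706, -0.104, -0.693, -0.104]
force: [0.3, 0.2, 1.0]
finger_gap: 0.919
```

Call:
play_rows --pt "0 0 0 0" --pt "0 0 0 0" --pt "0 0 0 0" --pt "0 0 0 0" --pt "0 0 0 0" --pt "0 0 0 0" --pt "0 0 0 0" --claw 35 --force 30

```text
t: 26.4
tcp_pos: [0.5961, -0.1757, -0.0182]
tool_rot: [0.707, -0.105, -0.691, -0.104]
force: [-0.8, -0.3, 6.8]
finger_gap: 0.508
```

```bash
python3 go.py 97 .5705 .04 .14
```

```text
t 26.4 tcp [ 0.5961 -0.1757 -0.0182] xaxis [ 0.022 -0.004 -1.   ] jaw yaw -107.0 q [-0.47  0.81  1.6   0.01  0.71  1.39] gap 0.508 F [-0.8 -0.3  6.8]
spin -24.0 q6 now 79.6
shift [-0.1595 -0.1993  0.084 ] rows 6
```

Call:
play_rows --pt "-0.03 0 0 0" --pt "-0.07 0 0 0" --pt "-0.12 0 0 0" --pt "-0.14 -0.03 0.01 0" --pt "-0.14 -0.07 0.03 -8" --pt "-0.14 -0.11 0.045 -16" --pt "-0.14 -0.15 0.065 -24" --pt "-0.14 -0.199 0.083 -24" --pt "-0.14 -0.199 0.083 -24" --pt "-0.14 -0.199 0.083 -24" --pt "-0.14 -0.199 0.083 -24" --pt "-0.14 -0.199 0.083 -24"

```text
t: 27.6
tcp_pos: [0.5722, 0.0379, 0.1206]
tool_rot: [0.714, 0.041, -0.698, 0.045]
force: [0.6, -0.3, -1.5]
finger_gap: 0.513
```

```bash
python3 go.py 97 .572 .04 -.009; python3 - <<'E'
from meas import *
for n in ('wrist','top'):
    s=snapshot(n); cv2.imwrite(f'pics/{n}17.png',s['image'])
C=cloud(snapshot('wrist')); st=manip.sense();p=st['tcp_pos']
rep('crate top in hand',sel(C,(p[0],p[1]),.035,p[2]+.055,p[2]+.068))
rep('boulder',sel(C,(.491,.03),.045,.012,.07))
E
```

```text
t 27.6 tcp [0.5722 0.0379 0.1206] xaxis [ 0.022 -0.004 -1.   ] jaw yaw -83.1 q [-0.13  0.55  1.66 -0.    0.91  1.32] gap 0.513 F [ 0.6 -0.3 -1.5]
spin -0.1 q6 now 75.8
shift [ 0.1295 -0.003   0.0027] rows 3
crate top in hand 12408 mean [0.573  0.0382 0.1821] circ 0.5735 0.0382 d 0.0698 rect [0.5695 0.0376] [0.0457 0.0691] 7.6
boulder 0 mean [nan nan nan] circ 0.0 0.0 d 0.0 rect [0. 0.] [0. 0.] 0.0meas.py:15: RuntimeWarning: Mean of empty slice.
  print(n,len(q),'mean',Q.mean(0).round(4),'circ',round(cx,4),round(cy,4),'d',round(2*r,4),'rect',np.round(b[0],4),np.round(b[1],4),round(b[2],1))
  ret = um.true_divide(
```

View pics/wrist17.png

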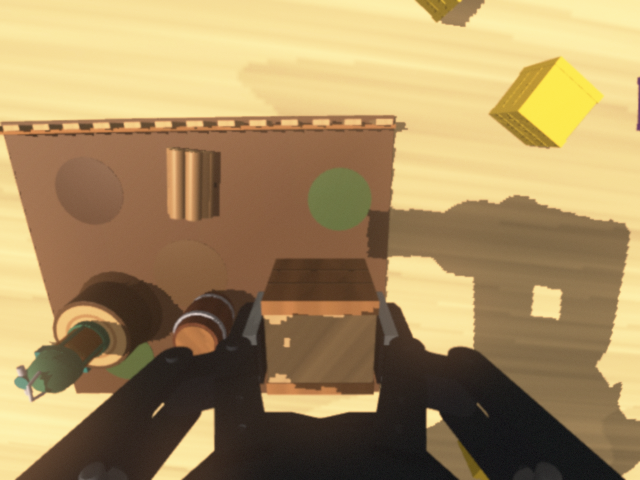

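The crate is held square to the fence, and the fence line is level in the view at row 125. Lowering it behind the boulder.

Call:
play_rows --pt "0.04 -0.003 0.003 0" --pt "0.08 -0.003 0.003 0" --pt "0.11 -0.003 0.003 0" --pt "0.12 -0.003 0.003 0" --pt "0.127 -0.003 0.003 0" --pt "0.129 -0.003 0.003 0" --pt "0.132 -0.003 0.003 0" --pt "0.133 -0.003 0.003 0" --pt "0.133 -0.003 0.003 0"

```text
t: 28.65
tcp_pos: [0.5722, 0.0401, -0.0118]
tool_rot: [0.714, 0.041, -0.698, 0.045]
force: [-0.6, -0.6, -1.2]
finger_gap: 0.509
```

```bash
python3 go.py 97 .572 .04 -.0122; python3 - <<'E'
from meas import *
s=snapshot('scene'); cv2.imwrite('pics/s18.png',cv2.resize(s['image'][120:320,260:460],None,fx=3,fy=3))
E
```

```text
t 28.65 tcp [ 0.5722  0.0401 -0.0118] xaxis [ 0.023 -0.004 -1.   ] jaw yaw -83.1 q [-0.12  0.77  1.72 -0.    0.63  1.33] gap 0.509 F [-0.6 -0.6 -1.2]
spin -0.1 q6 now 76.1
shift [0.0004 0.0001 0.0002] rows 1
```

View pics/s18.png

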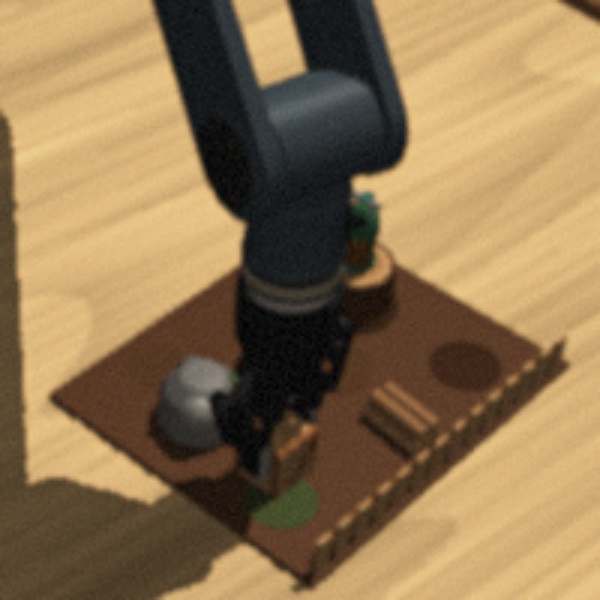

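Not touching yet, so I inch down, release and rise.

Call:
play_rows --pt "0.001 0 0 0" --pt "0.002 0 0 0" --pt "0.002 0 0 0" --pt "0.002 0 0 0"

```text
t: 29.1
tcp_pos: [0.5723, 0.0401, -0.0121]
tool_rot: [0.714, 0.041, -0.697, 0.045]
force: [-2.7, -0.6, 10.4]
finger_gap: 0.51
```

Call:
play_rows --pt "0 0 0 0" --pt "0 0 0 0" --pt "0 0 0 0" --pt "0 0 0 0" --claw 66

```text
t: 29.5
tcp_pos: [0.5723, 0.0402, -0.0123]
tool_rot: [0.714, 0.041, -0.697, 0.045]
force: [0.5, 1.0, -0.1]
finger_gap: 0.661
```

Call:
play_rows --pt "-0.02 0 0 0" --pt "-0.05 0 0 0" --pt "-0.09 0 0 0" --pt "-0.13 0 0 0" --pt "-0.17 0 0 0" --pt "-0.2 0 0 0" --pt "-0.22 0.05 0 0" --pt "-0.22 0.1 0 0" --pt "-0.22 0.15 0 0" --pt "-0.22 0.2 0 0" --pt "-0.22 0.2 0 0" --pt "-0.22 0.2 0 0" --pt "-0.22 0.2 0 0"

```text
t: 30.8
tcp_pos: [0.5904, -0.1564, 0.2085]
tool_rot: [0.714, 0.041, -0.698, 0.044]
force: [0.2, 1.5, -0.7]
finger_gap: 0.663
```

```bash
python3 go.py; python3 - <<'E'
from meas import *
c,sn=np.cos(np.radians(7)),np.sin(np.radians(7))
for n in ('scene','top'):
    s=snapshot(n); cv2.imwrite(f'pics/{n}19.png',s['image']); C=cloud(s); print(n)
    rep('boulder',sel(C,(.491,.03),.045,.012,.07))
    rep('crate top',sel(C,(.5705,.04),.04,.044,.056))
    rep('barrel top',sel(C,(.477,.128),.03,.056,.067))
    rep('lantern',sel(C,(.463,.222),.03,.07,.125))
    rep('stump',sel(C,(.463,.222),.045,.045,.057))
    rep('fw',sel(C,(.597,.149),.05,.015,.05))
    rep('jar',sel(C,(.329,-.268),.04,.03,.06))
    Q=sel(C,(.605,-.341),.02,0,.2); print('flap z',np.percentile(Q[:,2],[2,50,98]))
E
```

```text
t 30.8 tcp [ 0.5904 -0.1564  0.2085] xaxis [ 0.022 -0.003 -1.   ] jaw yaw -83.1 q [-0.45  0.49  1.48  0.01  1.15  1.  ] gap 0.663 F [ 0.2  1.5 -0.7]
scene
boulder 688 mean [0.5044 0.0192 0.0406] circ 0.4938 0.027 d 0.0746 rect [0.4956 0.0243] [0.0683 0.0651] 21.8
crate top 321 mean [0.5718 0.0363 0.0502] circ 0.57 0.038 d 0.0647 rect [0.5713 0.0374] [0.0469 0.0496] 8.5
barrel top 167 mean [0.4796 0.1243 0.0623] circ 0.477 0.1264 d 0.0461 rect [0.477  0.1263] [0.0386 0.0418] 60.7
lantern 207 mean [0.4692 0.2142 0.095 ] circ 0.4654 0.2179 d 0.0358 rect [0.4653 0.218 ] [0.0316 0.0328] 49.4
stump 293 mean [0.4706 0.2127 0.0514] circ 0.4656 0.2204 d 0.0728 rect [0.466  0.2183] [0.0666 0.0638] 49.0
fw 357 mean [0.6053 0.1446 0.026 ] circ 0.6061 0.1509 d 0.0821 rect [0.6084 0.1467] [0.0784 0.0421] 11.8
jar 269 mean [ 0.3336 -0.274   0.0473] circ 0.3287 -0.2717 d 0.0445 rect [ 0.3281 -0.2728] [0.0378 0.0415] 81.5
flap z [0.14391967 0.14682193 0.14985828]
top
boulder 1211 mean [0.489  0.0293 0.0455] circ 0.4898 0.0304 d 0.0742 rect [0.4915 0.0312] [0.0697 0.0701] 10.8
crate top 627 mean [0.5672 0.0398 0.0498] circ 0.5675 0.0397 d 0.0619 rect [0.5674 0.0398] [0.0444 0.0444] 7.2
barrel top 407 mean [0.4754 0.1286 0.0621] circ 0.4748 0.1289 d 0.0406 rect [0.4752 0.129 ] [0.0378 0.038 ] 89.7
lantern 356 mean [0.461  0.2185 0.1014] circ 0.4614 0.222 d 0.0333 rect [0.4614 0.221 ] [0.0305 0.0311] 38.1
stump 785 mean [0.4614 0.217  0.051 ] circ 0.4618 0.2228 d 0.0691 rect [0.4619 0.2226] [0.0675 0.0665] 89.7
fw 758 mean [0.6032 0.15   0.0261] circ 0.6065 0.1499 d 0.0848 rect [0.6065 0.1522] [0.0787 0.055 ] 2.5
jar 114 mean [ 0.3266 -0.2825  0.05  ] circ 0.327 -0.278 d 0.0358 rect [ 0.3269 -0.2838] [0.0119 0.0356] 89.3
flap z [0.1437637  0.14580841 0.14849911]
```

View pics/scene19.png

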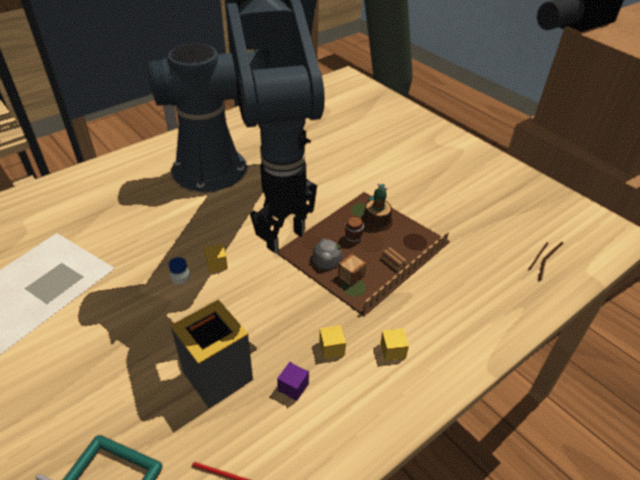

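View pics/top19.png

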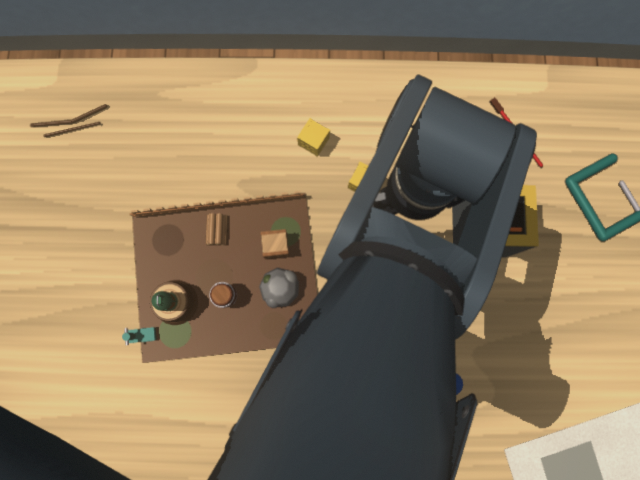

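```bash
python3 -c "
from station import manip
print(manip.sign_off())"
```

```text
the job is handed in; nothing more can be done
None
```

The job is handed in at about 31 s, and everything I could check met the limits; `sign_off` gives no verdict.

**What was done**
- **Toadstool:** it is in the bin. The flap reads level at about 146 mm, so it is shut. I did not see the toadstool lying inside; I infer it from the drop and the shut flap.
- **Lantern:** it stands within 1 mm of the stump's middle by the wrist camera.
- **Barrel:** it is upright on the ground between the two, about 95 mm from the stump and 98 mm from the boulder. It is well within 16 mm of their row.
- **Crate:** it is upright on the ground, about 78 mm behind the boulder's centre (about 2 cm clear) and about 0 mm sideways.
- **Bystanders:** firewood and paint jar are unchanged within the camera noise of 1–2 mm; the purple and yellow cubes and the teal toy were never touched. In the last top view the arm hid part of the jar, so that check rests on the scene camera.
- **Arm:** it ended clear of everything.

**What went wrong or disagreed**
- **First grasp:** the first close on the toadstool landed on top of its cap, pressing with about 16 N. The fingertips turned out to lie about 25–30 mm further back than the reported TCP. I measured that and allowed for it in every later move.
- **Cameras:** the scene and top cameras differ by 2–5 mm, so I worked mainly from the wrist camera.
- **Tool tilt:** the tool's tilt drifted to about 0.02 rad, well below the 0.1 rad allowed for the props.

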